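# File the approved colour swatch blocks into the packed index row

## Robot

A 6-joint arm with a two-finger parallel gripper is mounted at the origin on a cart in front of the work surface, level with it; the furniture and walls round the work are solid. World frame = base frame: x ahead of the robot, y to its left, z up, the work surface at z = 0. Lengths are in mm, angles in degrees, forces in N, time in s.
With the tool pointing down it reaches from about 400 to 925 mm from the base axis. Payload 12.5 kg.
Tool frame: the origin (TCP) lies midway between the tips of the shut fingers; the grasp point (between the pads) lies 19 mm behind it; z points along the fingers, y is the direction in which the jaws open and shut (so a half turn about z gives the same grasp; the last joint's range is limited). The gripper opens to 95 mm and grips with 3 to 60 N. Pads are 20 mm wide; open, the fingers measure 119 mm over their backs; the gripper's body (75 mm by 180 mm) begins 59 mm behind the grasp point.
Start: joints at [-69.935, 28.126, 89.318, -0, 62.55, -6.05], TCP at [275.138, -561.204, 180.161] pointing down, gripper open.
Joint ranges: [-177.58, 177.58], [-47.91, 125.51], [2.72, 160], [-65.01, 245.01], [3.68, 167.84], [-153.87, 153.87]. Speed limits (degrees/s): [127.2, 127.2, 159.86, 180, 180, 180].

## Interface

Orientations are given as [roll, pitch, yaw] about the fixed x, y, z axes, in that order (R = Rz(yaw) Ry(pitch) Rx(roll)).
In Python, from workcell import read_state, camera, sign_off gives the robot as it stands.
- The arm moves only by the shell command python3 -m jog 'ROWS' [FORCE]. ROWS is JSON, a list of rows, each a list of 5 numbers: the opening, from 0 (shut) to 1 (fully open), then the shift along the tool's x, y, z in cm, then the turn about the tool's z in degrees. In form: [[claw, dx, dy, dz, roll], ...]. A call has 1 to 12 rows; each row is the pose to reach, as a shift and turn from the pose measured when the call began, along the tool's axes at that moment; what a row does not reach only later rows make up. A row lasts 1/12 s, in which the tool goes at most 41.7 mm and 7.16 degrees, less where a joint would pass 70% of its speed; a pose out of reach is approached as far as the arm can. A call with a gripper value outside its range is refused whole. The fingers move at their own pace and stop on an object; FORCE is the grip in N (left out, the last holds). Time passes only in rows, so rows that repeat a pose let the fingers close. It gives the time, the measured TCP pose, the force and the opening at its end, in the units of the state.
- read_state(): the state, without advancing time (a new reading comes with each control period).
- camera(name): name is "scene" or "top"; returns a dict with "frame" (384x512x3 uint8, red, green, blue), "fx", "fy", "cx", "cy" (pixels), "xyz" and "attitude" of the camera in the world. Camera axes: x right, y up, looking along -z (the intrinsics and any distortion apply to the point x, -y, -z); pixel columns grow to the right and rows downward; lengths in mm; the calibration is good to about 2 mm. A picture is of the moment at which its call begins. There is no depth.
- sign_off(): hands the job in, once; it reports no verdict.
The state is a dict: "t": time; "joint_pos": joint angles; "joint_vel": joint speeds; "joint_efforts": joint torques, N m; "tcp_pos": TCP position; "tool_rot": TCP orientation; "wrist_force": force on the tool from outside, world axes, zero at the start; "wrist_torque": the same for the moment, N m; "grip_width": finger opening in mm.
Only numpy, scipy, OpenCV 4.12 (cv2) and the standard library are available. Lean on these libraries where they do the work, as an engineer would, in place of code of your own. Each camera call takes 0.05 s, during which the arm holds its last target.

## Task

Clear the incoming rack of colour swatch blocks: push every block with a green cap down into the packed row of the sprung index rack, somewhere between the two dark end blocks, until it stands fully home on the rack's floor, and stand every block with a red cap upright in a slot of the grey reject stand, one to a slot. The blocks already filed must stay in the row, upright and seated, between the dark end blocks; do not topple or pull them out, and leave the toy globe, the ink pot and the black-lidded jar where they are.

Things in the scene. Friction and masses are not known exactly. Their poses are not given: they have to be found in the camera images.
- index_rack: brown wooden index rack, fixed, 84 (x) x 196 (y) x 100 mm high; origin at the centre of its underside, y along the row. Floor 8 mm above the origin, 68 mm wide between side walls 38 mm high. Blocks stand in it face to face, their x parallel to the rack's x. The row is always tight: a rigid wall at its -y end, a sprung metal follower at its +y end. Room for seven blocks.
- row_wall (a point): point on the inner face of the index rack's rigid end wall, at the middle of its foot: rack y = -84 mm. Two touching blocks leave a V groove between their caps, 14 mm wide, 22 mm deep. Of blocks forced apart there, those on the wall side cannot yield, those on the follower side slide off: the new block ends 9 mm further to rack +y than the seam it entered.
- follower (a joint): slide of the sprung follower along the rack's +y, m: about -0.002 with the four first blocks, 0.018 more for every block added, stop at 0.070. The spring pushes it to -y with about 1.9 N at 0 and 2.7 N at 0.06; waxed wood, low friction: pushing a block home takes some 5 to 15 N.
- end_wall: dark brown end block with a dark cap, at the wall end of the row. All blocks have one shape: 60 mm wide (x), 18 mm thick (y), 110 mm tall; origin at the centre of the underside, z up; front and back alike, about 95 g. The foot is a wedge: underside 44 x 4 mm, widening to 60 x 18 mm at 24 mm height.
- end_follower: dark brown end block with a dark cap, at the follower end of the row. Every block's body ends in shoulders at 62 mm height; above them a grip tab 40 mm wide (x), 17 mm thick up to 88 mm, then the cap, tapering to a 34 x 4 mm top edge at 110 mm. Grip it by the tab, fingers closing along the block's x, clear of its neighbours in the row.
- filed_1: pale wooden swatch block with a green cap, already filed in the index rack next to end_wall; same shape as end_wall.
- filed_2: pale wooden swatch block with a green cap, already filed between filed_1 and end_follower; same shape as end_wall.
- incoming_rack: brown wooden rack with six wide-spaced slots, fixed, 84 mm (x) x 259 mm (y) x 48 mm high, in which the new swatch blocks stand. Origin at the centre of its underside; slots at y = -100, -60, -20, 20, 60, 100 mm, each 21 mm wide in y, 68 mm in x, floor 8 mm above the origin; blocks in it may lean a few degrees.
- reject_stand: grey stand with three slots for rejected blocks, loose, 1.6 kg, 84 (x) x 164 (y) x 48 mm high; origin at the centre of its underside, z up. Slots at y = -44, 0, 44 mm, 24 mm wide in y (12 mm in the lowest 10 mm, which holds the foot), 68 mm in x; floor 8 mm above the origin, slot walls 40 mm high above it. A block stands in a slot with its x parallel to the stand's x.
- toy_globe: bystander: thumb-size toy globe on a red foot, 36 x 36 x 50 mm, origin at the centre of its underside
- ink_pot: bystander: squat glass ink pot with a yellow lid, 52 x 52 x 40 mm, origin at the centre of its underside
- pigment_jar: bystander: glass jar with a black lid, 59 x 59 x 95 mm, origin at the centre of its underside
- green_1: new pale wooden swatch block whose cap is GREEN (approved); same shape as end_wall. Starts in some slot of the incoming rack, or is absent.
- green_2: new pale wooden swatch block whose cap is GREEN (approved); same shape as end_wall. Starts in some slot of the incoming rack, or is absent.
- green_3: new pale wooden swatch block whose cap is GREEN (approved); same shape as end_wall. Starts in some slot of the incoming rack, or is absent.
- red_1: new pale wooden swatch block whose cap is RED (rejected); same shape as end_wall. Starts in some slot of the incoming rack, or is absent.
- red_2: new pale wooden swatch block whose cap is RED (rejected); same shape as end_wall. Starts in some slot of the incoming rack, or is absent.
- red_3: new pale wooden swatch block whose cap is RED (rejected); same shape as end_wall. Starts in some slot of the incoming rack, or is absent.

How it is judged:
By the outcome, as a careful person would: the job done as asked, in the order asked, and still so for the second after the job is handed in, with the robot touching nothing.
Of green_1, green_2, green_3, red_1, red_2, red_3 only 5 to 6 are there at a start; the rules pass over those that are not, and their reading is None.
At some moment in a run one of reject_stand may be knocked a few centimetres aside while the robot is not near it.
It also fails if it takes over 200 s, if anything falls off the work surface, if the arm or the gripper's body presses on something with over 40 N, if the wrist force passes 120 N, or if a joint passes its speed limit or range.

## Working session

There is one attempt and no reset: what is moved stays moved. The work goes in short steps, Python scripts to look and compute and a shell command to move; the robot and the scene stay as the last step left them, time stands still between calls to the robot, and variables do not carry over. Pictures are saved under pics/ and viewed, and the job is handed in when it is done.

```bash
mkdir -p pics; ls
python3 - <<'E'
from workcell import read_state, camera
import cv2
s=read_state();print({k:s[k] for k in('t','tcp_pos','tool_rot','wrist_force','grip_width')})
for n in('scene','top'):
    c=camera(n);print(n,{k:c[k] for k in c if k!='frame'})
    cv2.imwrite(f'pics/{n}0.png',cv2.resize(c['frame'][:,:,::-1],(800,600),interpolation=cv2.INTER_CUBIC))
E
```

```text
pics
{'t': 0.0, 'tcp_pos': array([ 275.05815256, -560.90111476,  179.55417558]), 'tool_rot': array([-1.79936993e+02, -8.48709319e-03,  2.61147780e+01]), 'wrist_force': array([ 0.23169045, -0.35963088,  0.31409966]), 'grip_width': 95.2226725722488}
scene {'fx': 410.12180048936204, 'fy': 410.12180048936204, 'cx': 257.1290282073635, 'cy': 194.015495053894, 'xyz': array([ 12.94069811, 569.87958655, 933.03344057]), 'attitude': array([  41.64771959,   -0.14657293, -134.04511931])}
top {'fx': 477.9682183847664, 'fy': 477.9682183847664, 'cx': 256.46126940630137, 'cy': 192.99229513670159, 'xyz': array([ 486.61352471,   43.03613512, 1230.27667938]), 'attitude': array([ 3.95901083e+00,  7.09839692e-02, -8.84443119e+01])}
```

View pics/scene0.png

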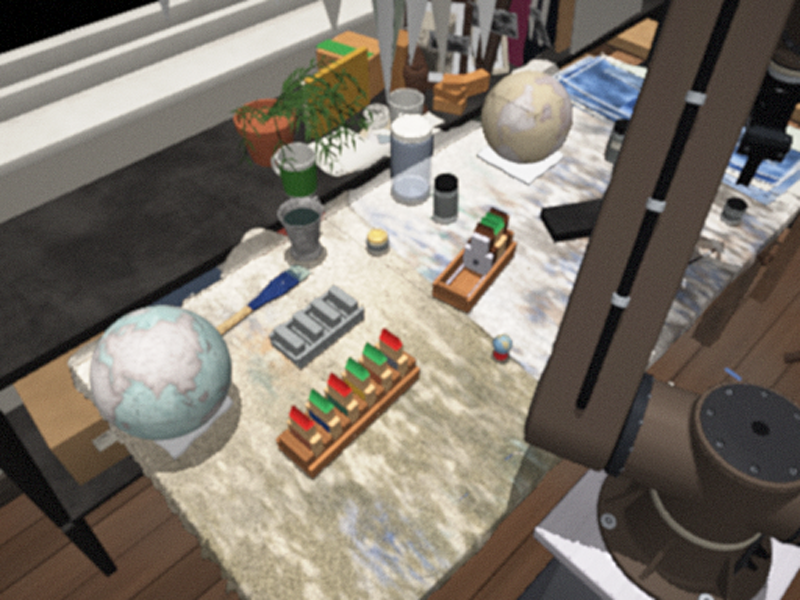

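View pics/top0.png

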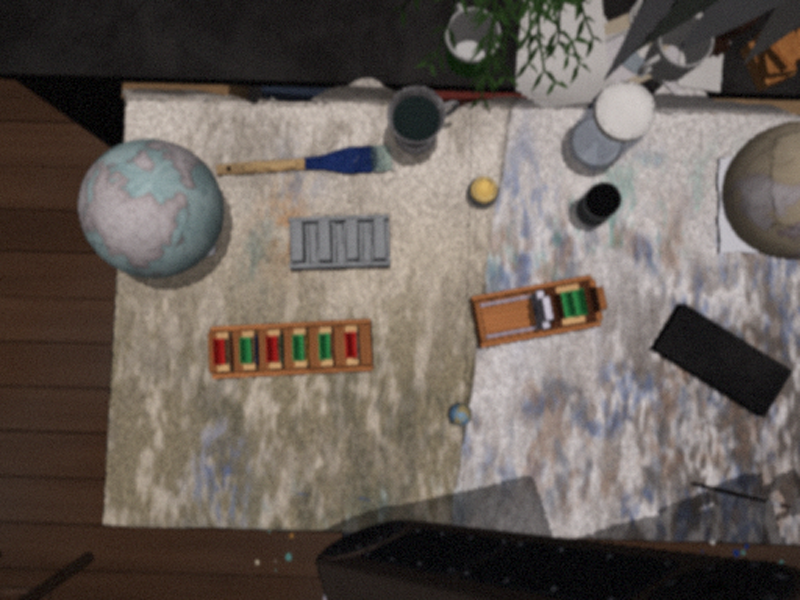

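```bash
cat > h.py <<'E'
import numpy as np, cv2
from scipy.spatial.transform import Rotation as R
from workcell import read_state, camera
def rot(c): return R.from_euler('xyz',c['attitude'],degrees=True).as_matrix()
def ray(c,u,v,z):
    d=rot(c)@np.array([(u-c['cx'])/c['fx'],-(v-c['cy'])/c['fy'],-1.]); o=np.array(c['xyz'])
    return o+d*(z-o[2])/d[2]
def proj(c,p):
    q=rot(c).T@(np.array(p)-c['xyz']); return np.array([c['cx']+c['fx']*q[0]/-q[2], c['cy']-c['fy']*q[1]/-q[2]])
def tri(c1,p1,c2,p2):
    A=[];b=[]
    for c,(u,v) in((c1,p1),(c2,p2)):
        d=ray(c,u,v,0)-c['xyz'];d/=np.linalg.norm(d);M=np.eye(3)-np.outer(d,d);A.append(M);b.append(M@c['xyz'])
    return np.linalg.lstsq(np.vstack(A),np.hstack(b),rcond=None)[0]
def crop(c,x0,y0,x1,y1,name,s):
    cv2.imwrite(f'pics/{name}.png',cv2.resize(c['frame'][y0:y1,x0:x1,::-1],None,fx=s,fy=s,interpolation=cv2.INTER_CUBIC))
def blobs(c,color,amin=15):
    f=c['frame'].astype(int);r,g,b=f[...,0],f[...,1],f[...,2]
    m=((r>110)&(r>2.2*g)&(r>2.2*b)) if color=='r' else ((g>60)&(g>1.6*r)&(g>1.6*b))
    n,l,st,ce=cv2.connectedComponentsWithStats(m.astype(np.uint8),connectivity=4)
    out=[]
    for i in range(1,n):
        if st[i,4]>=amin:
            pts=np.argwhere(l==i)[:,::-1].astype(np.float32)
            out.append((ce[i],st[i,4],cv2.minAreaRect(pts)))
    return out
E
python3 - <<'E'
from h import *
t=camera('top');s=camera('scene')
for col in 'rg':
    for n,c in(('top',t),('scene',s)):
        for ce,a,r in blobs(c,col): print(col,n,ce.round(1),a,np.round(r[1],1),round(r[2],1),ray(c,*ce,107).round(1))
crop(t,125,120,255,250,'t1',6);crop(t,290,165,400,230,'t2',7);crop(s,170,180,280,310,'s1',5)
crop(s,265,125,340,200,'s2',8)
E
```

```text
r top [224.5 220.5] 81 [15.4  7.3] 85.2 [497.5 119.7 107. ]
r top [175.3 222.9] 58 [15.  4.] 90.0 [488.9 234.9 107. ]
r top [170. 223.] 15 [14.  0.] -90.0 [488.3 247.4 107. ]
r top [141.2 224.1] 68 [15.  7.] 90.0 [483.9 314.8 107. ]
r scene [249.5 217.3] 101 [14.8  7.1] 35.5 [495.5 127.4 107. ]
r scene [319.6 227.6] 24 [8.1 3. ] 9.5 [349.4  23.  107. ]
r scene [216.7 246.5] 114 [16.4  7.2] 39.8 [485.2 246.2 107. ]
r scene [192.3 267.8] 119 [17.6  7.6] 36.9 [479.1 325.5 107. ]
g top [366.5 194.1] 194 [14.7 14.1] 78.7 [ 568.6 -212.6  107. ]
g top [207.5 221.3] 86 [14.  5.] 90.0 [494.6 159.5 107. ]
g top [190.7 222.2] 90 [14.  6.] 90.0 [491.4 198.9 107. ]
g top [157.  223.9] 99 [14.  6.] 90.0 [485.3 277.8 107. ]
g scene [214.1  29.8] 107 [21.5  6. ] 18.4 [1325.1 -451.7  107. ]
g scene [191.  116.3] 290 [16.5 21.1] 84.3 [930.1 -22.2 107. ]
g scene [315.4 141.9] 113 [13.   9.8] 36.9 [ 568.9 -217.5  107. ]
g scene [239.2 226.6] 100 [15.   6.9] 33.7 [491.9 166.4 107. ]
g scene [228.3 236.3] 102 [15.6  7. ] 36.9 [488.4 206.2 107. ]
g scene [204.9 256.8] 110 [16.5  7.3] 39.8 [482.2 285.2 107. ]
```

View pics/t1.png

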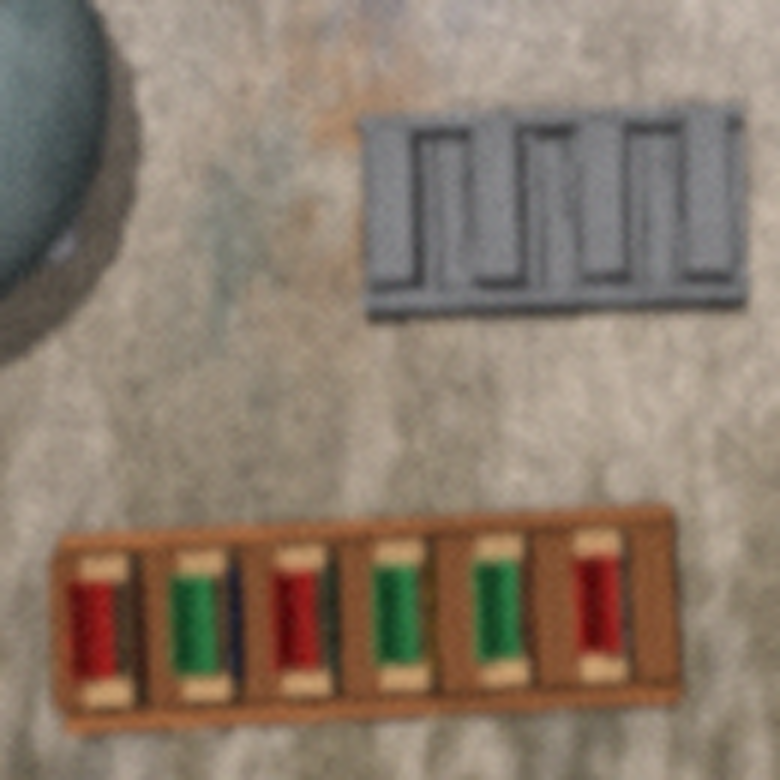

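View pics/t2.png

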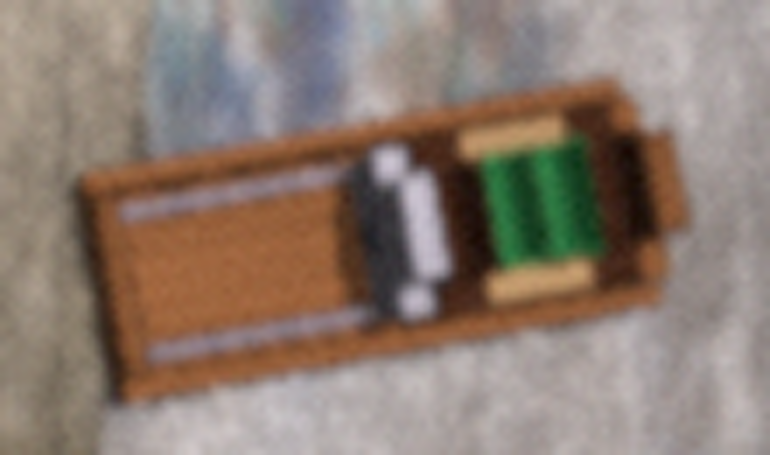

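View pics/s2.png

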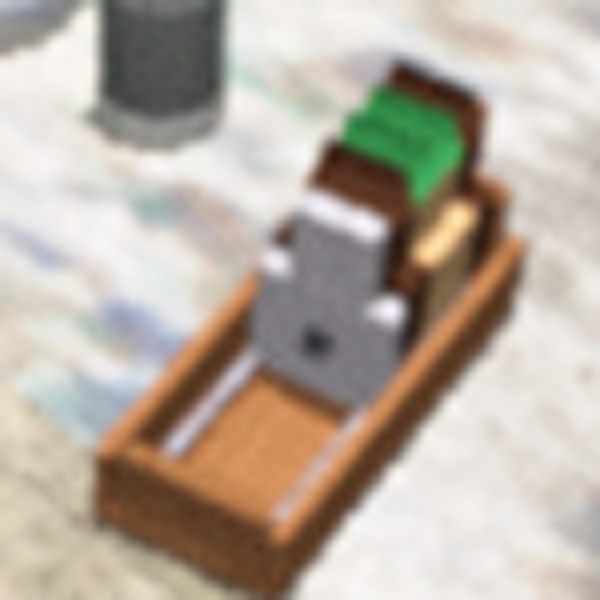

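Run:
```python
from h import *
t=camera('top');s=camera('scene')
def yaw(a,b): d=a-b; return np.degrees(np.arctan2(-d[0],d[1]))
def T1(u,v,z): return ray(t,125+(u+.5)/6-.5,120+(v+.5)/6-.5,z)
def T2(u,v,z): return ray(t,290+(u+.5)/7-.5,165+(v+.5)/7-.5,z)
print('in', yaw(T1(60,543,48),T1(675,510,48)),yaw(T1(68,730,48),T1(682,703,48)))
P=[T1(*p,48) for p in((55,545),(675,508),(682,703),(68,730))];print(np.round(P,1),np.mean(P,0))
print('st', yaw(T1(362,118,48),T1(740,105,48)),yaw(T1(368,300,48),T1(745,293,48)))
P=[T1(*p,48) for p in((362,118),(740,105),(745,295),(368,305))];print(np.round(P,1),np.mean(P,0))
print('ix', yaw(T2(85,185,38),T2(612,85,38)),yaw(T2(125,398,38),T2(660,300,38)))
P=[T2(*p,38) for p in((82,185),(612,85),(660,300),(125,398))];print(np.round(P,1),np.mean(P,0))
for ce,a,r in blobs(t,'g')[:1]: print(np.array(ce),r, ray(t,*ce,96),ray(t,*r[0],96))
# triangulated caps
B={c:(blobs(t,c),blobs(s,c)) for c in'rg'}
for col,i,j in(('r',0,0),('r',1,2),('r',3,3),('g',1,3),('g',2,4),('g',3,5),('g',0,2)):
    p=tri(t,B[col][0][i][0],s,B[col][1][j][0]);print(col,p.round(1))
# shoulder midpoints in t1 crop for blocks left to right
for p in((105,570,108,692),(203,562,208,688),(303,558,308,684),(402,553,404,680),(500,548,503,672),(598,543,603,669)):
    a=(T1(p[0],p[1],70)+T1(p[2],p[3],70))/2;print('sh',a.round(1))
```

```text
in 4.626462215154387 4.0654737629314415
[[517.  349.   48. ]
 [539.1  93.9  48. ]
 [459.1  88.6  48. ]
 [441.2 340.3  48. ]] [489.11147757 217.96750538  48.        ]
st 3.532942252505856 2.617173923308154
[[698.1 229.1  48. ]
 [707.8  71.9  48. ]
 [628.3  67.5  48. ]
 [619.9 223.7  48. ]] [663.53530544 148.06354516  48.        ]
ix 12.311279102195934 11.905492789036618
[[ 577.1  -65.2   38. ]
 [ 618.1 -254.    38. ]
 [ 541.6 -271.9   38. ]
 [ 501.5  -82.    38. ]] [ 559.57657199 -168.28245253   38.        ]
[366.68844221 193.96482412] ((366.70489501953125, 193.95608520507812), (15.295625686645508, 14.108293533325195), 77.90524291992188) [ 569.82340354 -215.49148617   96.        ] [ 569.84528941 -215.53034794   96.        ]
r [499.3 121.8  98.5]
r [488.9 246.3 103.6]
r [485.5 320.   92.6]
g [495.7 161.4  98.7]
g [492.5 201.2  98.3]
g [486.5 280.9  96.9]
g [ 567.6 -213.2  110.2]
sh [482.3 321.   70. ]
sh [485.8 281.1  70. ]
sh [488.5 240.8  70. ]
sh [491.4 201.5  70. ]
sh [495.1 161.8  70. ]
sh [497.8 121.9  70. ]
```

```bash
cat >> h.py <<'E'
def go(x,y,z,yaw):
    s=read_state();Rm=R.from_euler('xyz',s['tool_rot'],degrees=True).as_matrix()
    d=Rm.T@(np.array([x,y,z])-s['tcp_pos'])/10
    r=-((yaw-s['tool_rot'][2]+180)%360-180)
    print('t %.2f'%s['t'],'tcp',s['tcp_pos'].round(1),'rot',s['tool_rot'].round(2),'F',s['wrist_force'].round(1),'w %.1f'%s['grip_width'],'=> dx dy dz(cm) roll:',d.round(2),round(r,1))
E
python3 -c "
from h import *
go(495.5,161.2,185,94.4)"
```

```text
t 0.30 tcp [ 275.1 -561.1  179.9] rot [-179.98   -0.     26.12] F [-0.   0.   0.1] w 94.9 => dx dy dz(cm) roll: [ 51.59 -55.16  -0.49] -68.3
```

```bash
M='[1,51.6,-55.2,-0.5,-68.3]'; python3 -m jog '[[1,25,-27,-0.5,-34],[1,51.6,-55.2,-0.5,-68.3],[1,51.6,-55.2,-0.5,-68.3],[1,51.6,-55.2,-0.5,-68.3],[1,51.6,-55.2,-0.5,-68.3],[1,51.6,-55.2,-0.5,-68.3],[1,51.6,-55.2,-0.5,-68.3],[1,51.6,-55.2,-0.5,-68.3],[1,51.6,-55.2,-0.5,-68.3],[1,51.6,-55.2,-0.5,-68.3],[1,51.6,-55.2,-0.5,-68.3],[1,51.6,-55.2,-0.5,-68.3]]' 40; python3 -c "
from h import *
go(495.5,161.2,185,94.4)"
```

```text
t: 1.3
tcp_pos: [421.0, -81.0, 183.8]
tool_rot: [180.0, -0.0, 94.4]
wrist_force: [1.1, 0.5, 0.4]
grip_width: 95.2
t 1.30 tcp [421.  -81.  183.8] rot [179.97  -0.    94.43] F [1.1 0.5 0.4] w 95.2 => dx dy dz(cm) roll: [23.57  9.3  -0.11] 0.0
```

```bash
python3 -m jog '[[1,23.6,9.3,-0.1,0],[1,23.6,9.3,-0.1,0],[1,23.6,9.3,-0.1,0],[1,23.6,9.3,-0.1,0],[1,23.6,9.3,-0.1,0],[1,23.6,9.3,-0.1,0],[1,23.6,9.3,-0.1,0],[1,23.6,9.3,-0.1,0],[1,23.6,9.3,-0.1,0],[1,23.6,9.3,-0.1,0],[1,23.6,9.3,-0.1,0],[1,23.6,9.3,-0.1,0]]'
python3 - <<'E'
from h import *
go(495.5,161.2,74,94.4)
t=camera('top');s=camera('scene');crop(t,120,150,270,250,'t3',5);crop(s,170,180,290,280,'s3',6)
print(proj(t,read_state()['tcp_pos']),proj(s,read_state()['tcp_pos']))
E
```

```text
t: 2.3
tcp_pos: [495.5, 160.3, 185.1]
tool_rot: [180.0, 0.0, 94.3]
wrist_force: [-0.1, -0.3, -0.7]
grip_width: 94.9
t 2.30 tcp [495.5 160.3 185.1] rot [179.96   0.    94.33] F [-0.1 -0.3 -0.7] w 94.9 => dx dy dz(cm) roll: [ 0.09  0.   11.11] -0.1
[203.29901255 220.50099827] [238.96798631 204.57293749]
```

View pics/t3.png

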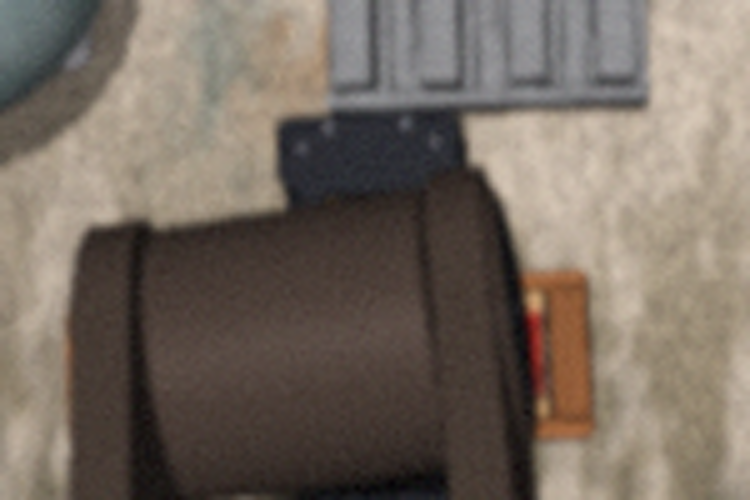

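View pics/s3.png

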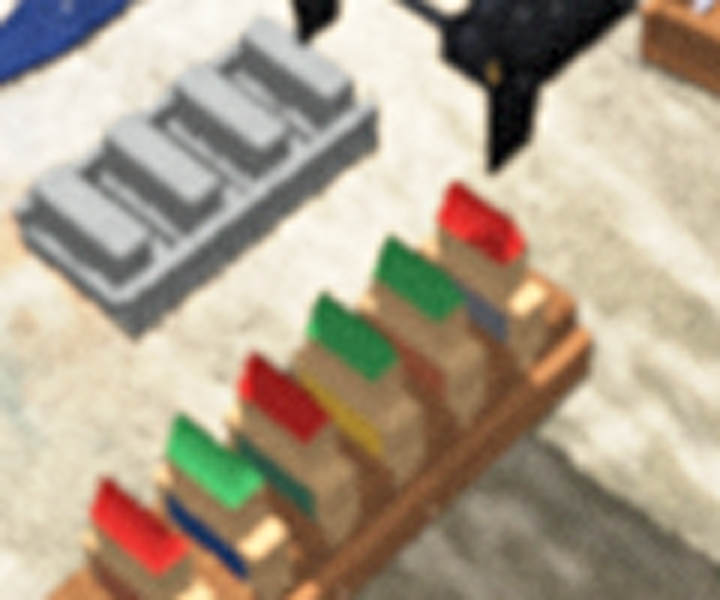

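```bash
python3 -m jog '[[1,0.1,0,4,0],[1,0.1,0,7,0],[1,0.1,0,9,0],[1,0.1,0,10.5,0],[1,0.1,0,11.1,0],[1,0.1,0,11.1,0],[1,0.1,0,11.1,0]]' 
python3 -m jog '[[0.3,0,0,0,0],[0.3,0,0,0,0],[0.3,0,0,0,0],[0.3,0,0,0,0],[0.3,0,0,0,0],[0.3,0,0,0,0],[0.3,0,0,0,0],[0.3,0,0,0,0]]' 50
python3 - <<'E'
from h import *
go(495.5,161.2,74,94.4)
s=camera('scene');crop(s,190,140,290,240,'s4',6)
E
```

```text
t: 2.98
tcp_pos: [495.9, 161.5, 74.6]
tool_rot: [179.9, -0.0, 94.3]
wrist_force: [0.6, -1.0, 0.8]
grip_width: 95.3
t: 3.65
tcp_pos: [495.9, 161.6, 74.6]
tool_rot: [179.9, -0.0, 94.3]
wrist_force: [-0.6, 0.8, 0.5]
grip_width: 47.0
t 3.65 tcp [495.9 161.6  74.6] rot [179.94  -0.    94.33] F [-0.6  0.8  0.5] w 47.0 => dx dy dz(cm) roll: [-0.03 -0.04  0.06] -0.1
```

View pics/s4.png

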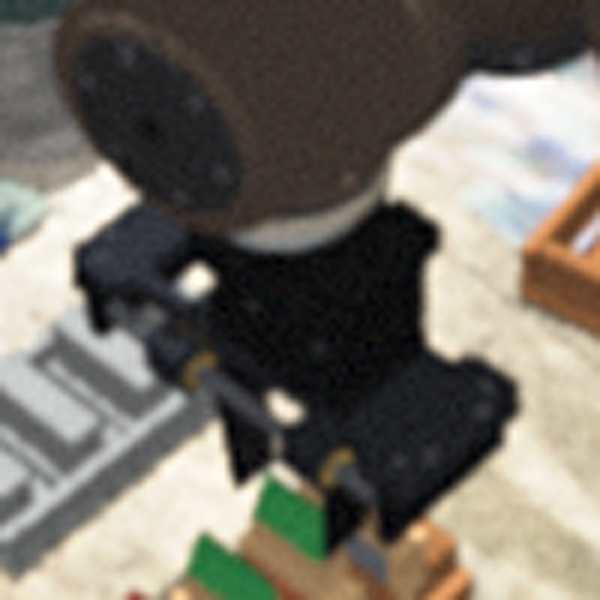

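```bash
python3 -m jog '[[0.2,0,0,0,0],[0.2,0,0,0,0],[0.2,0,0,0,0],[0.2,0,0,0,0],[0.2,0,0,0,0]]' 50
python3 -m jog '[[0.2,0,0,-4,0],[0.2,0,0,-8,0],[0.2,0,0,-12,0],[0.2,0,0,-14,0],[0.2,0,0,-14,0],[0.2,0,0,-14,0]]' 50
python3 - <<'E'
from h import *
go(570,-215,215,102)
s=camera('scene');crop(s,190,100,310,220,'s5',5)
E
```

```text
t: 4.12
tcp_pos: [495.8, 161.6, 74.5]
tool_rot: [179.9, -0.0, 94.3]
wrist_force: [0.1, -0.0, -1.1]
grip_width: 34.2
t: 4.62
tcp_pos: [495.8, 161.6, 215.1]
tool_rot: [179.8, -0.0, 94.3]
wrist_force: [-0.7, -0.0, -0.8]
grip_width: 34.2
t 4.62 tcp [495.8 161.6 215.1] rot [ 1.7984e+02 -1.0000e-02  9.4330e+01] F [-0.7 -0.  -0.8] w 34.2 => dx dy dz(cm) roll: [-3.811e+01  4.560e+00  1.000e-02] -7.7
```

View pics/s5.png

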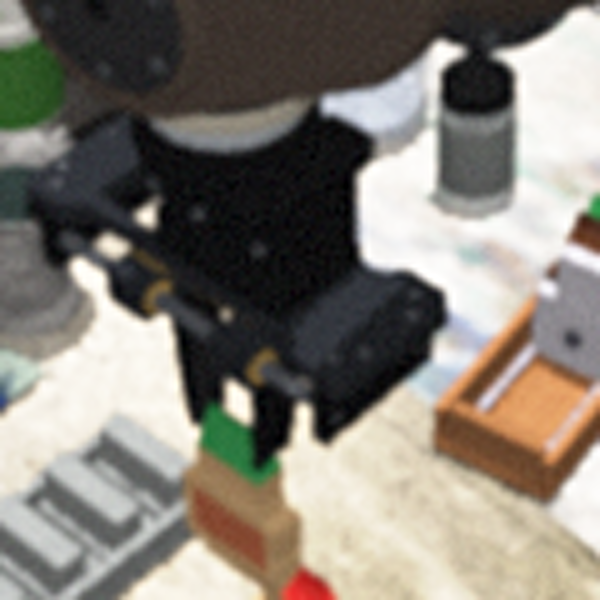

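Run:
```python
from h import *
s=camera('scene');st=read_state();p=st['tcp_pos'];Rm=R.from_euler('xyz',st['tool_rot'],degrees=True).as_matrix()
f=cv2.resize(s['frame'][100:250,190:310,::-1],None,fx=5,fy=5,interpolation=cv2.INTER_CUBIC)
def mk(off,col):
    q=(proj(s,p+Rm@np.array(off,float))-[190,100]+.5)*5
    cv2.circle(f,tuple(int(v) for v in q),3,col,-1); print(off,q.round())
mk([0,0,0],(255,0,255))
for y in(-17,17): mk([8,y,0],(0,255,255)); mk([8,y,-20],(255,255,0))
# nominal block: bottom at tcp -(74.6-8)
zb=66.6
for y in(-30,30):
    for x in(-9,9): mk([x,y,zb-62],(0,0,255)); mk([x,y,zb-24],(255,0,0))
for y in(-20,20): mk([8.5,y,zb-88],(255,255,255)); 
for y in(-17,17): mk([2,y,zb-110],(0,140,255)); mk([0,y*22/17,zb],(0,140,255))
cv2.imwrite('pics/s6.png',f[:600])
```

```text
[0, 0, 0] [245. 488.]
[8, -17, 0] [260. 516.]
[8, -17, -20] [259. 487.]
[8, 17, 0] [207. 479.]
[8, 17, -20] [205. 451.]
[-9, -30, 4.599999999999994] [306. 516.]
[-9, -30, 42.599999999999994] [307. 567.]
[9, -30, 4.599999999999994] [280. 538.]
[9, -30, 42.599999999999994] [281. 590.]
[-9, 30, 4.599999999999994] [213. 452.]
[-9, 30, 42.599999999999994] [216. 504.]
[9, 30, 4.599999999999994] [186. 473.]
[9, 30, 42.599999999999994] [190. 525.]
[8.5, -20, -21.400000000000006] [263. 489.]
[8.5, 20, -21.400000000000006] [200. 446.]
[2, -17, -43.400000000000006] [267. 445.]
[0, -22.0, 66.6] [283. 601.]
[2, 17, -43.400000000000006] [212. 409.]
[0, 22.0, 66.6] [217. 554.]
```

View pics/s6.png

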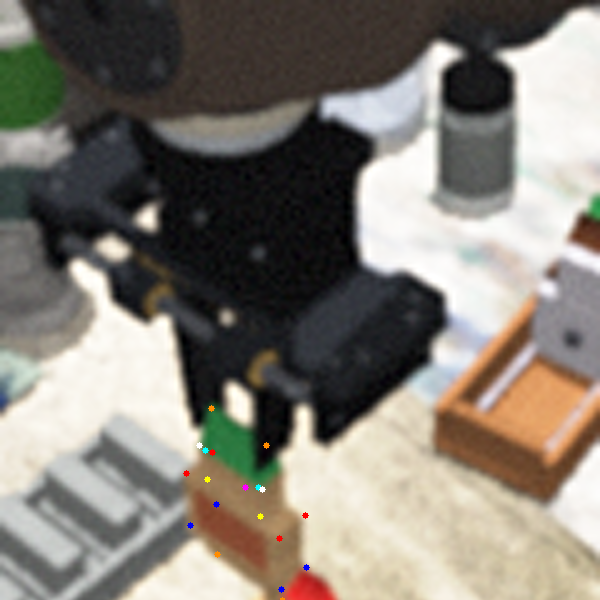

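Run:
```python
from h import *
s=camera('scene');p=np.array([495.5,160.3,185.1]);Rm=R.from_euler('xyz',[180,0,94.3],degrees=True).as_matrix()
for y in(-47.5,-59.5):
  for x in(-10,10):
    for z in(0,-10,-20,-30): print(x,y,z,(proj(s,p+Rm@[x,y,z])-[170,180]+.5)*6)
```

```text
-10 -47.5 0 [523.57294138 197.21622911]
-10 -47.5 -10 [523.62162687 180.95698911]
-10 -47.5 -20 [523.67108013 164.44133807]
-10 -47.5 -30 [523.72131948 147.66316232]
10 -47.5 0 [489.21429109 227.1514528 ]
10 -47.5 -10 [488.9918566 210.9576108]
10 -47.5 -20 [488.76587704 194.50567765]
10 -47.5 -30 [488.53626697 177.78943377]
-10 -59.5 0 [546.6069342 213.182325 ]
-10 -59.5 -10 [546.83709688 196.95825474]
-10 -59.5 -20 [547.07090962 180.47689371]
-10 -59.5 -30 [547.30845993 163.73207259]
10 -59.5 0 [512.29874372 243.45227297]
10 -59.5 -10 [512.25858595 227.29700197]
10 -59.5 -20 [512.21778454 210.88279571]
10 -59.5 -30 [512.17632388 194.20337861]
```

```bash
python3 -m jog '[[0.2,0,0,4,0],[0.2,0,0,8,0],[0.2,0,0,11,0],[0.2,0,0,13,0],[0.2,0,0,13.9,0],[0.2,0,0,14.0,0],[0.2,0,0,14.0,0]]' 
python3 -m jog '[[1,0,0,0,0],[1,0,0,0,0],[1,0,0,0,0],[1,0,0,0,0],[1,0,0,0,0],[1,0,0,0,0],[1,0,0,0,0],[1,0,0,0,0],[1,0,0,0,0]]'
python3 -m jog '[[1,0,0,0.8,0],[1,0,0,1.6,0],[1,0,0,2.2,0],[1,0,0,2.2,0]]'
python3 -m jog '[[0.4,0,0,0,0],[0.4,0,0,0,0],[0.4,0,0,0,0],[0.4,0,0,0,0],[0.2,0,0,0,0],[0.2,0,0,0,0],[0.2,0,0,0,0],[0.2,0,0,0,0],[0.2,0,0,0,0],[0.2,0,0,0,0],[0.2,0,0,0,0],[0.2,0,0,0,0]]' 10
python3 - <<'E'
from h import *
s=camera('scene');crop(s,190,140,290,240,'s7',6)
E
```

```text
t: 5.35
tcp_pos: [494.5, 161.3, 72.0]
tool_rot: [-179.8, 0.0, 94.3]
wrist_force: [0.3, -0.4, -1.3]
grip_width: 35.0
t: 6.1
tcp_pos: [494.5, 161.3, 72.0]
tool_rot: [-179.8, 0.0, 94.3]
wrist_force: [0.3, -0.5, 0.3]
grip_width: 90.0
t: 6.43
tcp_pos: [493.7, 161.1, 48.4]
tool_rot: [-179.7, 0.0, 94.3]
wrist_force: [1.1, -1.2, -0.9]
grip_width: 94.8
t: 7.43
tcp_pos: [493.7, 161.1, 48.4]
tool_rot: [-179.7, 0.0, 94.3]
wrist_force: [-0.4, -0.5, 0.6]
grip_width: 39.7
```

View pics/s7.png

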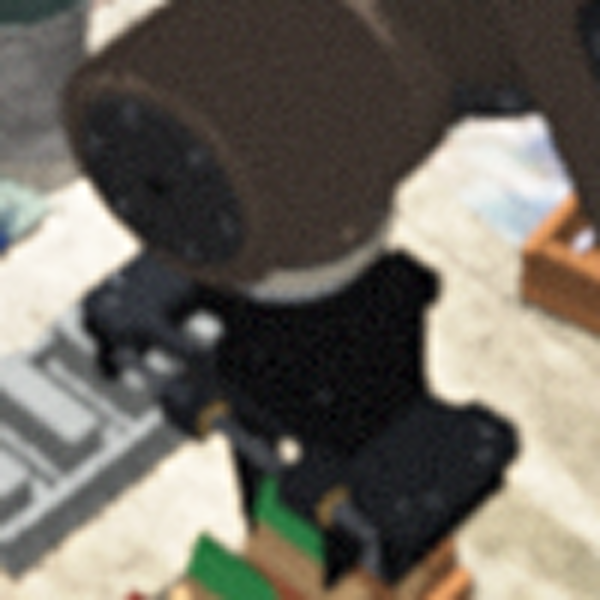

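```bash
python3 -m jog '[[0.2,0,0,0,0],[0.2,0,0,-4,0],[0.2,0,0,-8,0],[0.2,0,0,-12,0],[0.2,0,0,-14.5,0],[0.2,0,0,-14.5,0]]' 50
python3 - <<'E'
from h import *
go(569.8,-215.5,190,102.1)
E
```

```text
t: 7.98
tcp_pos: [496.4, 161.7, 198.5]
tool_rot: [179.9, -0.0, 94.3]
wrist_force: [0.3, 0.0, -0.9]
grip_width: 39.6
t 7.98 tcp [496.4 161.7 198.5] rot [ 1.7985e+02 -2.0000e-02  9.4330e+01] F [ 0.3  0.  -0.9] w 39.6 => dx dy dz(cm) roll: [-38.17   4.47   0.85] -7.8
```

```bash
python3 -m jog '[[0.2,-4,0.4,0,0],[0.2,-8,0.9,0,-2],[0.2,-12,1.4,0,-4],[0.2,-16,1.8,0,-6],[0.2,-20,2.3,0,-7.8],[0.2,-24,2.8,0,-7.8],[0.2,-28,3.3,0,-7.8],[0.2,-32,3.7,0,-7.8],[0.2,-35,4.1,0,-7.8],[0.2,-37,4.3,0,-7.8],[0.2,-38.2,4.5,0.8,-7.8],[0.2,-38.2,4.5,0.8,-7.8]]'
python3 - <<'E'
from h import *
go(569.8,-215.5,176,102.1)
s=camera('scene');crop(s,270,60,370,170,'s8',5.4);t=camera('top');crop(t,300,140,400,230,'t8',6)
E
```

```text
t: 8.98
tcp_pos: [569.6, -217.4, 187.8]
tool_rot: [180.0, -0.1, 102.0]
wrist_force: [-0.5, 0.1, -1.3]
grip_width: 39.5
t 8.98 tcp [ 569.6 -217.4  187.8] rot [ 1.7999e+02 -9.0000e-02  1.0201e+02] F [-0.5  0.1 -1.3] w 39.5 => dx dy dz(cm) roll: [0.18 0.06 1.18] -0.1
```

View pics/s8.png

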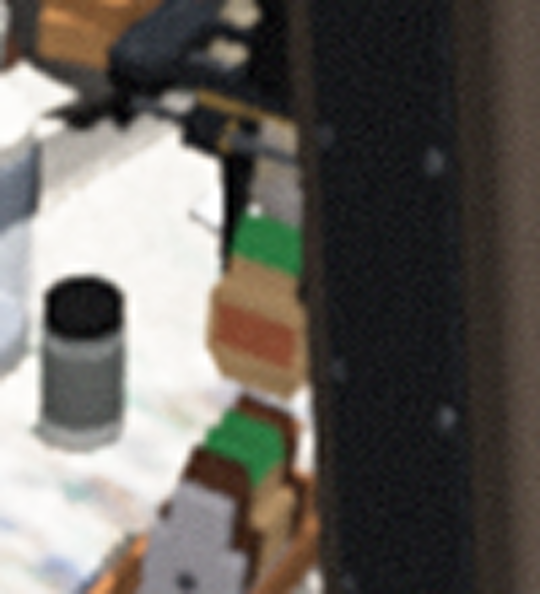

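View pics/t8.png

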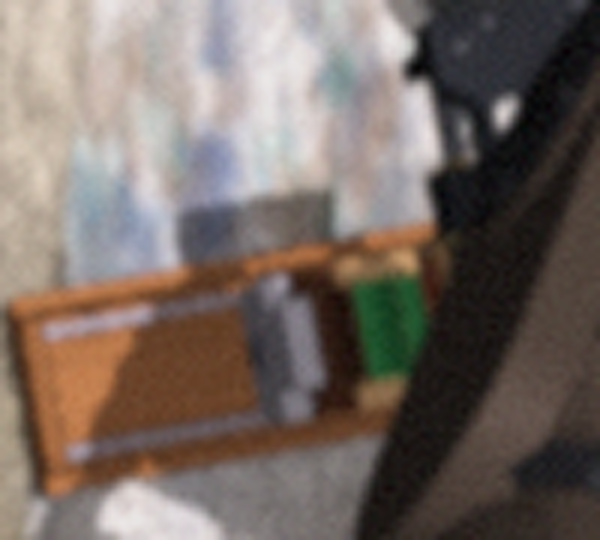

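```bash
cat >> h.py <<'E'
def marks(s,x0,y0,w,h,k,zb,name,tilt=0):
    st=read_state();p=st['tcp_pos'];Rm=R.from_euler('xyz',st['tool_rot'],degrees=True).as_matrix()
    f=cv2.resize(s['frame'][y0:y0+h,x0:x0+w,::-1],None,fx=k,fy=k,interpolation=cv2.INTER_CUBIC)
    T=R.from_euler('y',tilt,degrees=True).as_matrix()
    piv=np.array([0,0,-45.])
    for hh,hx,hy,col in((0,2,22,(255,0,255)),(24,9,30,(255,0,0)),(62,9,30,(0,0,255)),(88,8.5,20,(255,255,255)),(110,2,17,(0,140,255))):
        for a in(-1,1):
            for b in(-1,1):
                o=np.array([a*hx,b*hy,zb-hh]); o=piv+T@(o-piv)
                q=(proj(s,p+Rm@o)-[x0,y0]+.5)*k; cv2.circle(f,tuple(int(v) for v in q),2,col,-1)
    cv2.imwrite(f'pics/{name}.png',f)
E
python3 - <<'E'
from h import *
s=camera('scene')
marks(s,295,85,60,75,8,40.4,'s9')
E
```

```text
(no output)
```

View pics/s9.png

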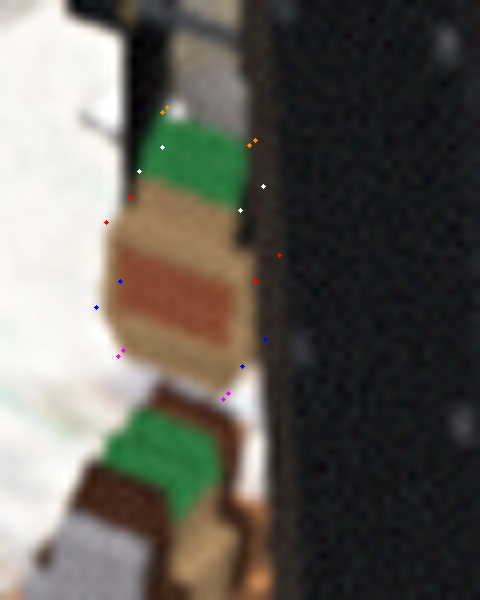

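```bash
python3 -c "
from h import *
go(569.6,-214.6,150,102.1)"
python3 -m jog '[[0.2,0.28,0,1.2,-0.1],[0.2,0.28,0,2.4,-0.1],[0.2,0.28,0,3.4,-0.1],[0.2,0.28,0,3.8,-0.1],[0.2,0.28,0,3.8,-0.1]]'
python3 - <<'E'
from h import *
go(569.6,-214.6,150,102.1)
s=camera('scene')
crop(s,285,85,70,75,'x',1) if 0 else marks(s,290,85,65,75,8,40.4,'s10')
E
```

```text
t 9.13 tcp [ 569.8 -214.6  189.8] rot [ 1.7991e+02 -6.0000e-02  1.0217e+02] F [-0.3  0.  -1. ] w 39.8 => dx dy dz(cm) roll: [-0.   -0.02  3.98] 0.1
t: 9.55
tcp_pos: [570.7, -211.5, 155.0]
tool_rot: [179.7, 0.2, 102.4]
wrist_force: [-3.1, 0.0, 21.4]
grip_width: 39.6
t 9.55 tcp [ 570.7 -211.5  155. ] rot [1.7967e+02 1.7000e-01 1.0235e+02] F [-3.1  0.  21.4] w 39.6 => dx dy dz(cm) roll: [-0.27 -0.18  0.5 ] 0.3
```

View pics/s10.png

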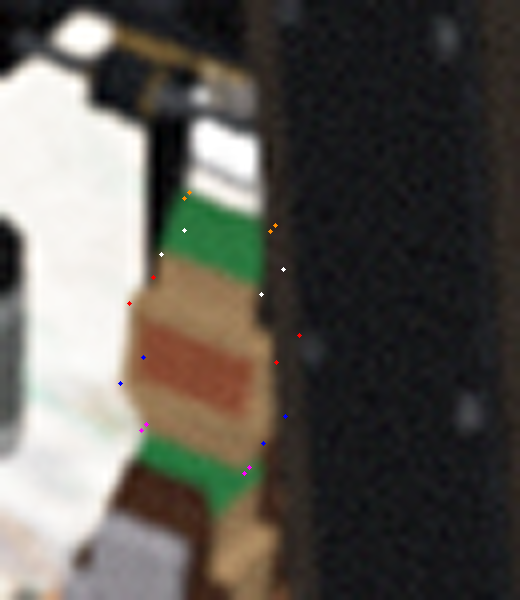

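```bash
python3 -m jog '[[0.2,0,0,-0.8,0],[0.2,-0.35,-0.1,-1.0,0.3],[0.2,-0.4,-0.1,-1.0,0.3],[0.2,-0.4,-0.1,-1.0,0.3],[0.2,-0.4,-0.1,-1.0,0.3],[0.2,-0.4,-0.1,-1.0,0.3]]'
python3 - <<'E'
from h import *
s=camera('scene')
go(569.8,-215.3,150,102.1)
marks(s,290,75,65,75,8,40.4,'s11')
E
```

```text
t: 10.1
tcp_pos: [570.2, -215.4, 164.4]
tool_rot: [179.7, 0.1, 102.1]
wrist_force: [-0.0, -1.0, -1.1]
grip_width: 39.7
t 10.15 tcp [ 570.3 -215.5  164.5] rot [1.7972e+02 1.2000e-01 1.0205e+02] F [-0.7 -0.2 -1.5] w 39.5 => dx dy dz(cm) roll: [ 0.03 -0.05  1.45] -0.0
```

View pics/s11.png

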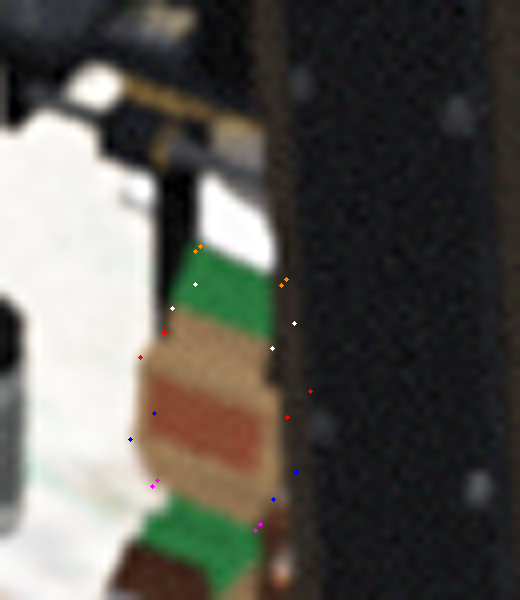

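```bash
python3 -m jog '[[0.2,0,-0.05,0.6,0],[0.2,0,-0.05,1.1,0],[0.2,0,-0.05,1.5,0],[0.2,0,-0.05,1.8,0],[0.2,0,-0.05,1.8,0]]'
```

```text
t: 10.57
tcp_pos: [569.7, -215.6, 145.6]
tool_rot: [179.8, 0.1, 102.1]
wrist_force: [0.2, -0.0, -1.0]
grip_width: 39.3
```

```bash
python3 -m jog '[[0.2,0.05,-0.05,0.4,0],[0.2,0.25,-0.05,0.9,0],[0.2,0.38,-0.05,1.3,0],[0.2,0.5,-0.05,1.7,0],[0.2,0.63,-0.05,2.1,0],[0.2,0.75,-0.05,2.5,0],[0.2,0.87,-0.05,2.9,0],[0.2,1.0,-0.05,3.3,0],[0.2,1.0,-0.05,3.3,0]]'
python3 - <<'E'
from h import *
s=camera('scene')
go(569.8,-215.3,48.4,102.1)
marks(s,285,75,65,75,8,40.4,'s12')
E
```

```text
t: 11.32
tcp_pos: [566.9, -205.5, 111.6]
tool_rot: [179.8, 0.0, 102.1]
wrist_force: [-0.2, -1.7, 0.6]
grip_width: 39.5
t 11.37 tcp [ 567.  -205.7  112. ] rot [1.7981e+02 5.0000e-02 1.0206e+02] F [ 0.  -1.7  0.5] w 39.6 => dx dy dz(cm) roll: [-1.    0.05  6.36] -0.0
```

View pics/s12.png

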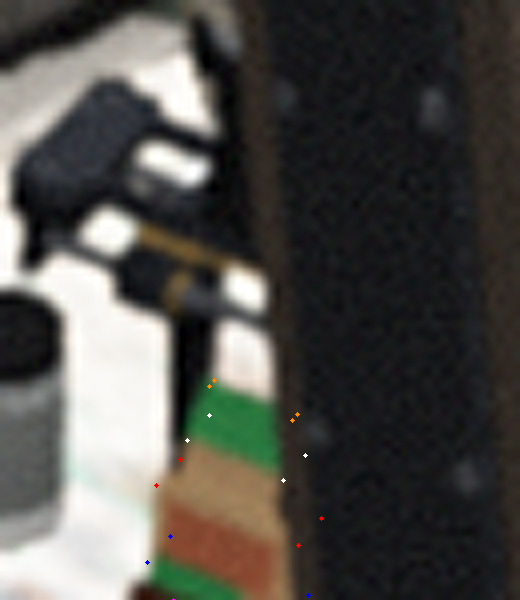

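```bash
python3 -m jog '[[0.2,0,0.05,1.2,0],[0.2,0,0.05,2.4,0],[0.2,0,0.05,3.6,0],[0.2,0,0.05,4.8,0],[0.2,0,0.05,5.7,0],[0.2,0,0.05,6.2,0],[0.2,0,0.05,6.4,0],[0.2,0,0.05,6.5,0],[0.2,0,0.05,6.5,0]]'
python3 - <<'E'
from h import *
s=camera('scene')
go(569.8,-215.3,48.4,102.1)
crop(s,270,75,350,165,'s13',6.5)
E
```

```text
t: 12.12
tcp_pos: [567.6, -205.4, 47.0]
tool_rot: [179.8, 0.0, 102.1]
wrist_force: [0.1, -2.2, -1.6]
grip_width: 39.4
t 12.17 tcp [ 567.6 -205.5   47.1] rot [1.7982e+02 4.0000e-02 1.0206e+02] F [ 1.3 -1.3 -0.6] w 39.3 => dx dy dz(cm) roll: [-1.01  0.01 -0.13] -0.0
```

View pics/s13.png

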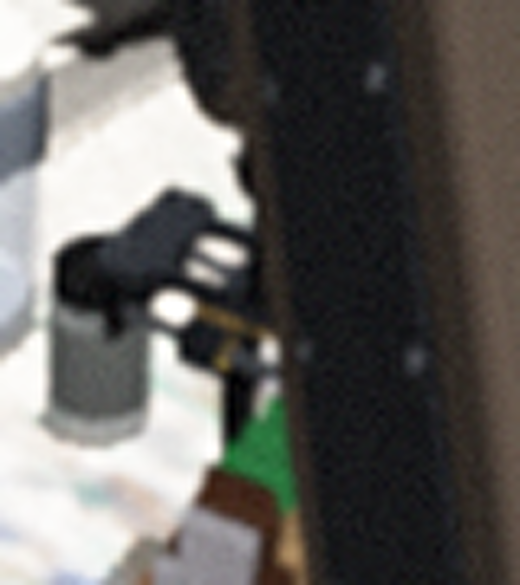

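```bash
python3 -m jog '[[0.2,0,0,0.15,0],[0.2,0,0,0.3,0],[0.2,0,0,0.3,0]]'
python3 -c "
from h import *
go(569.8,-215.3,48.4,102.1)"
```

```text
t: 12.42
tcp_pos: [568.0, -205.7, 45.3]
tool_rot: [179.8, 0.1, 102.1]
wrist_force: [-0.8, -1.0, 8.8]
grip_width: 39.4
t 12.42 tcp [ 568.  -205.7   45.3] rot [1.7975e+02 9.0000e-02 1.0206e+02] F [-0.8 -1.   8.8] w 39.4 => dx dy dz(cm) roll: [-0.98 -0.02 -0.31] -0.0
```

```bash
python3 -m jog '[[0.2,0,0,0.2,0],[0.2,0,0,0.25,0],[0.2,0,0,0.25,0]]'
python3 -c "
from h import *
go(569.8,-215.3,48.4,102.1)"
```

```text
t: 12.67
tcp_pos: [568.5, -206.0, 45.2]
tool_rot: [179.7, 0.2, 102.1]
wrist_force: [-4.2, -1.1, 21.4]
grip_width: 39.7
t 12.67 tcp [ 568.5 -206.    45.2] rot [179.65   0.18 102.07] F [-4.2 -1.1 21.4] w 39.7 => dx dy dz(cm) roll: [-0.94 -0.06 -0.32] -0.0
```

```bash
python3 -m jog '[[0.2,0,0,-0.1,0],[0.8,0,0,-0.1,0],[0.8,0,0,-0.1,0],[0.8,0,0,-0.1,0],[0.8,0,0,-0.1,0],[0.8,0,0,-0.1,0],[0.8,0,0,-0.1,0],[0.8,0,0,-4,0],[0.8,0,0,-8,0],[0.8,0,0,-12,0],[0.8,0,0,-15,0],[0.8,0,0,-15,0]]'
python3 -c "
from h import *
go(492.5,201.4,190,94.4)"
```

```text
t: 13.67
tcp_pos: [569.6, -206.6, 201.5]
tool_rot: [179.2, 0.5, 102.1]
wrist_force: [-0.4, -0.3, 0.4]
grip_width: 76.3
t 13.67 tcp [ 569.6 -206.6  201.5] rot [179.23   0.51 102.08] F [-0.4 -0.3  0.4] w 76.3 => dx dy dz(cm) roll: [41.52  0.99  0.79] 7.7
```

```bash
python3 -m jog '[[0.8,4,0.1,0.2,0],[0.8,8,0.2,0.4,2],[0.8,12,0.3,0.8,4],[0.8,16,0.4,0.8,6],[0.8,20,0.5,0.8,7.7],[0.8,24,0.6,0.8,7.7],[0.8,28,0.7,0.8,7.7],[0.8,32,0.8,0.8,7.7],[0.8,36,0.9,0.8,7.7],[0.8,39,1,0.8,7.7],[0.8,41.5,1,0.8,7.7],[0.8,41.5,1,0.8,7.7]]'
python3 - <<'E'
from h import *
t=camera('top');s=camera('scene')
go(492.5,201.4,48,94.4)
crop(t,290,165,400,230,'t14',7);crop(s,265,125,340,200,'s14',8)
E
```

```text
t: 14.67
tcp_pos: [491.4, 204.8, 189.3]
tool_rot: [179.2, 0.4, 94.6]
wrist_force: [-0.1, 0.5, 0.1]
grip_width: 76.1
t 14.77 tcp [492.2 201.9 189.4] rot [179.21   0.42  94.5 ] F [ 0.6 -0.5 -0.9] w 76.5 => dx dy dz(cm) roll: [ 0.05 -0.17 14.14] 0.1
```

View pics/t14.png

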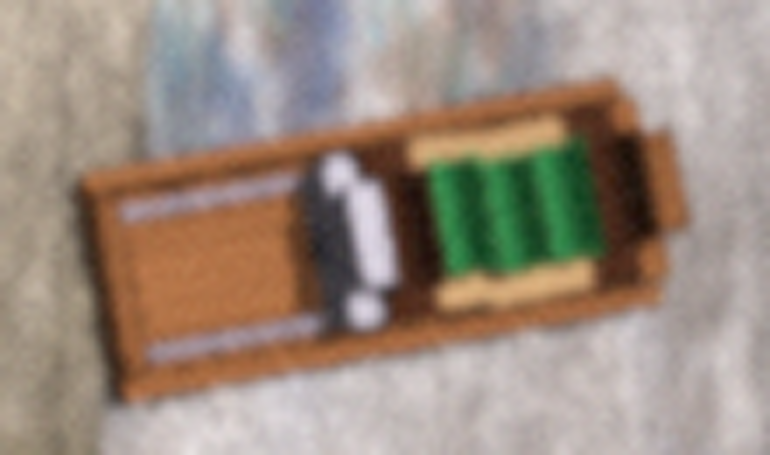

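View pics/s14.png

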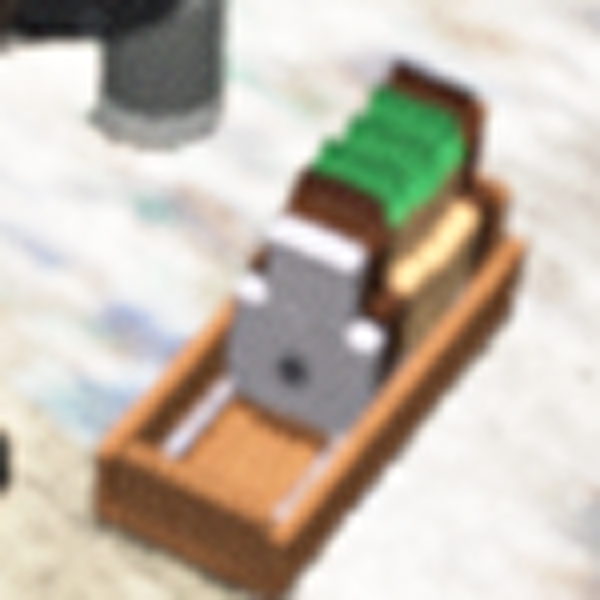

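```bash
python3 -m jog '[[0.8,0,-0.1,4,0],[0.8,0,-0.1,8,0],[0.8,0,-0.1,11,0],[0.8,0,-0.1,13,0],[0.8,0,-0.1,13.9,0],[0.8,0,-0.1,14,0],[0.8,0,-0.1,14,0]]'
python3 -m jog '[[0.2,0,0,0,0],[0.2,0,0,0,0],[0.2,0,0,0,0],[0.2,0,0,0,0],[0.2,0,0,0,0],[0.2,0,0,0,0],[0.2,0,0,0,0],[0.2,0,0,0,0],[0.2,0,0,0,0]]' 50
python3 -m jog '[[0.2,0,0,-4,0],[0.2,0,0,-8,0],[0.2,0,0,-12,0],[0.2,0,0,-14.5,0],[0.2,0,0,-14.5,0],[0.2,0,0,-14.5,0]]'
python3 - <<'E'
from h import *
s=camera('scene');marks(s,200,130,80,90,6.5,41.5,'s15')
go(569.9,-215.3,168,102.1)
E
```

```text
t: 15.35
tcp_pos: [493.6, 200.4, 49.7]
tool_rot: [179.2, 0.4, 94.4]
wrist_force: [-0.4, -0.6, 1.0]
grip_width: 76.0
t: 16.1
tcp_pos: [493.7, 200.5, 49.9]
tool_rot: [179.2, 0.4, 94.4]
wrist_force: [-0.5, 0.6, 4.7]
grip_width: 39.4
t: 16.6
tcp_pos: [491.8, 201.4, 195.6]
tool_rot: [179.1, 0.4, 94.5]
wrist_force: [-0.4, -0.2, -2.9]
grip_width: 39.6
t 16.65 tcp [491.2 201.2 194.2] rot [179.23   0.42  94.45] F [-1.1 -1.5 -1.7] w 39.4 => dx dy dz(cm) roll: [-42.12   4.58   3.  ] -7.7
```

View pics/s15.png

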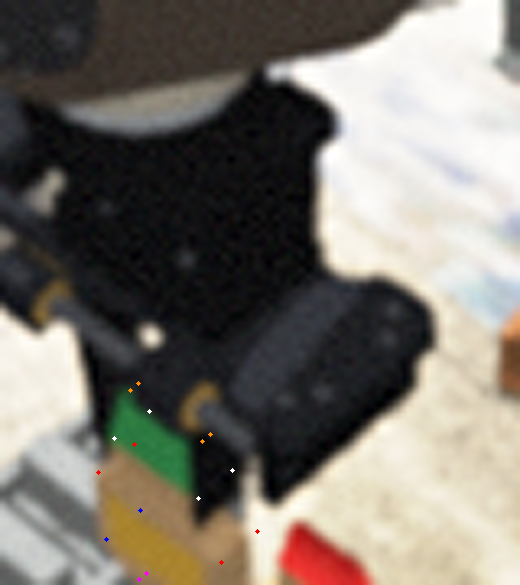

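```bash
python3 -m jog '[[0.2,-4,0.4,0,0],[0.2,-8,0.9,0,-2],[0.2,-12,1.4,0,-4],[0.2,-16,1.8,0,-6],[0.2,-20,2.3,0,-7.7],[0.2,-24,2.8,0,-7.7],[0.2,-28,3.3,0,-7.7],[0.2,-32,3.7,0,-7.7],[0.2,-36,4,0,-7.7],[0.2,-39,4.3,0,-7.7],[0.2,-41,4.6,0,-7.7],[0.2,-42.1,4.6,0,-7.7]]'
python3 -m jog '[[0.2,0,0,0.5,0],[0.2,0,0,0.5,0],[0.2,0,0,0.5,0]]'
python3 - <<'E'
from h import *
s=camera('scene');marks(s,290,75,65,75,8,41.5,'s16')
go(569.9,-215.3,168,102.1)
E
```

```text
t: 17.65
tcp_pos: [569.3, -217.2, 195.3]
tool_rot: [179.5, 0.4, 102.0]
wrist_force: [-0.2, 0.9, -0.1]
grip_width: 39.5
t: 17.9
tcp_pos: [568.7, -215.9, 189.0]
tool_rot: [179.6, 0.3, 102.1]
wrist_force: [0.2, 0.8, -0.7]
grip_width: 39.9
t 17.95 tcp [ 569.  -215.8  189.7] rot [179.52   0.35 102.09] F [ 0.2 -0.1 -0.5] w 39.8 => dx dy dz(cm) roll: [0.05 0.08 2.17] -0.0
```

View pics/s16.png

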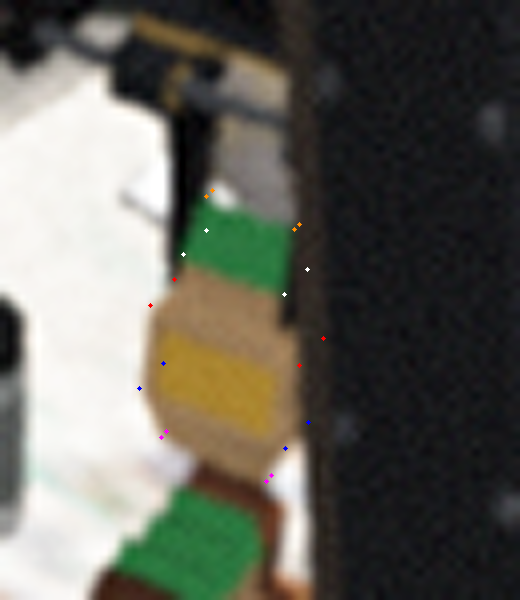

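```bash
python3 -m jog '[[0.2,0,0.1,1.2,0],[0.2,0,0.1,2.4,0],[0.2,0,0.1,3.3,0],[0.2,0,0.1,3.8,0],[0.2,0,0.1,4.1,0],[0.2,0,0.1,4.1,0]]'
python3 -c "
from h import *
go(569.9,-215.5,144,102.1)"
```

```text
t: 18.45
tcp_pos: [570.4, -215.5, 148.5]
tool_rot: [179.5, 0.3, 102.1]
wrist_force: [0.4, -1.8, -0.4]
grip_width: 39.7
t 18.45 tcp [ 570.4 -215.5  148.5] rot [179.53   0.35 102.12] F [ 0.4 -1.8 -0.4] w 39.7 => dx dy dz(cm) roll: [ 0.02 -0.05  0.45] 0.0
```

```bash
python3 -m jog '[[0.2,0.05,-0.05,0.5,0],[0.2,0.25,-0.05,1.05,0],[0.2,0.38,-0.05,1.45,0],[0.2,0.5,-0.05,1.85,0],[0.2,0.63,-0.05,2.25,0],[0.2,0.75,-0.05,2.65,0],[0.2,0.87,-0.05,3.05,0],[0.2,1.0,-0.05,3.45,0],[0.2,1.0,-0.05,3.45,0]]'
python3 -c "
from h import *
go(567.8,-205.6,46.5,102.1)"
```

```text
t: 19.2
tcp_pos: [567.8, -205.6, 113.0]
tool_rot: [179.6, 0.3, 102.1]
wrist_force: [0.6, -2.3, -0.7]
grip_width: 39.4
t 19.20 tcp [ 567.8 -205.6  113. ] rot [179.58   0.29 102.12] F [ 0.6 -2.3 -0.7] w 39.4 => dx dy dz(cm) roll: [ 0.03 -0.04  6.65] 0.0
```

```bash
python3 -m jog '[[0.2,0,0,1.2,0],[0.2,0,0,2.4,0],[0.2,0,0,3.6,0],[0.2,0,0,4.8,0],[0.2,0,0,5.7,0],[0.2,0,0,6.2,0],[0.2,0,0,6.5,0],[0.2,0,0,6.65,0],[0.2,0,0,6.65,0]]'
python3 -c "
from h import *
go(567.8,-205.6,46.5,102.1)"
```

```text
t: 19.95
tcp_pos: [568.8, -206.4, 49.4]
tool_rot: [179.5, 0.4, 102.1]
wrist_force: [-7.5, -1.5, 28.8]
grip_width: 39.4
t 19.95 tcp [ 568.8 -206.4   49.4] rot [179.48   0.4  102.13] F [-7.5 -1.5 28.8] w 39.4 => dx dy dz(cm) roll: [ 0.1  -0.09  0.29] 0.0
```

```bash
python3 -m jog '[[0.2,0,0,-0.1,0],[0.8,0,0,-0.1,0],[0.8,0,0,-0.1,0],[0.8,0,0,-0.1,0],[0.8,0,0,-0.1,0],[0.8,0,0,-0.1,0],[0.8,0,0,-0.1,0],[0.8,0,0,-4,0],[0.8,0,0,-8,0],[0.8,0,0,-12,0],[0.8,0,0,-15,0],[0.8,0,0,-15,0]]'
python3 -c "
from h import *
go(486.2,280.5,195,94.4)"
```

```text
t: 20.95
tcp_pos: [569.3, -206.5, 205.8]
tool_rot: [179.1, 0.7, 102.1]
wrist_force: [0.0, 0.1, 0.8]
grip_width: 76.1
t 20.95 tcp [ 569.3 -206.5  205.8] rot [179.06   0.73 102.14] F [0.  0.1 0.8] w 76.1 => dx dy dz(cm) roll: [49.37  2.11  0.48] 7.7
```

```bash
python3 -m jog '[[0.8,4,0.1,0.2,0],[0.8,8,0.3,0.4,2],[0.8,12,0.5,0.5,4],[0.8,16,0.7,0.5,6],[0.8,20,0.8,0.5,7.7],[0.8,24,1,0.5,7.7],[0.8,28,1.2,0.5,7.7],[0.8,32,1.4,0.5,7.7],[0.8,36,1.5,0.5,7.7],[0.8,40,1.7,0.5,7.7],[0.8,44,1.9,0.5,7.7],[0.8,46.5,2,0.5,7.7]]'
python3 -m jog '[[0.8,2,0.1,0,0],[0.8,2.9,0.1,0,0],[0.8,2.9,0.1,0,0],[0.8,2.9,0.1,0,0]]'
python3 - <<'E'
from h import *
t=camera('top');s=camera('scene')
go(486.2,280.5,48,94.4)
crop(t,290,165,400,230,'t17',5);crop(s,165,150,255,290,'s17',4.2)
E
```

```text
t: 21.95
tcp_pos: [490.0, 255.4, 194.6]
tool_rot: [179.0, 0.6, 94.5]
wrist_force: [0.1, -0.4, 0.8]
grip_width: 76.1
t: 22.28
tcp_pos: [488.5, 284.0, 193.8]
tool_rot: [179.0, 0.6, 94.6]
wrist_force: [0.8, 0.5, 0.2]
grip_width: 76.5
t 22.38 tcp [488.9 283.2 194.1] rot [179.02   0.6   94.47] F [-0.2  0.4 -0.1] w 76.1 => dx dy dz(cm) roll: [-0.09 -0.54 14.61] 0.1
```

View pics/t17.png

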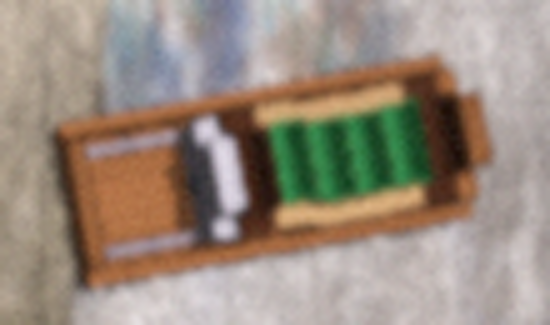

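View pics/s17.png

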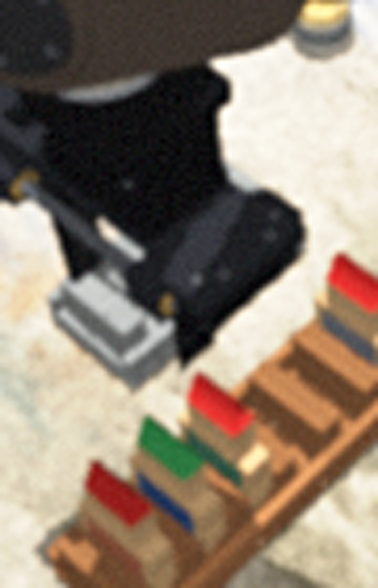

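```bash
python3 -m jog '[[0.8,-0.1,-0.1,4,0],[0.8,-0.1,-0.2,8,0],[0.8,-0.1,-0.4,11,0],[0.8,-0.1,-0.5,13,0],[0.8,-0.1,-0.5,14.2,0],[0.8,-0.1,-0.5,14.5,0],[0.8,-0.1,-0.5,14.5,0]]'
python3 -m jog '[[0.2,0,0,0,0],[0.2,0,0,0,0],[0.2,0,0,0,0],[0.2,0,0,0,0],[0.2,0,0,0,0],[0.2,0,0,0,0],[0.2,0,0,0,0],[0.2,0,0,0,0],[0.2,0,0,0,0]]' 50
python3 -m jog '[[0.2,0,0,-4,0],[0.2,0,0,-8,0],[0.2,0,0,-12,0],[0.2,0,0,-14.5,0],[0.2,0,0,-14.5,0],[0.2,0,0,-14.5,0]]'
python3 - <<'E'
from h import *
go(569.9,-215.3,192,102.1)
E
```

```text
t: 22.97
tcp_pos: [486.7, 279.4, 48.6]
tool_rot: [179.1, 0.6, 94.4]
wrist_force: [-0.0, -0.3, -0.0]
grip_width: 76.3
t: 23.72
tcp_pos: [486.8, 279.5, 48.8]
tool_rot: [179.1, 0.6, 94.4]
wrist_force: [-0.6, -0.5, 4.1]
grip_width: 39.4
t: 24.22
tcp_pos: [484.5, 281.0, 194.6]
tool_rot: [179.0, 0.6, 94.4]
wrist_force: [-0.3, -0.2, -2.3]
grip_width: 39.3
t 24.22 tcp [484.5 281.  194.6] rot [178.96   0.58  94.4 ] F [-0.3 -0.2 -2.3] w 39.3 => dx dy dz(cm) roll: [-50.14   4.7    0.85] -7.7
```

```bash
python3 -m jog '[[0.2,-4,0.4,0,0],[0.2,-8,0.8,0,-2],[0.2,-12,1.2,0,-4],[0.2,-16,1.6,0,-6],[0.2,-20,1.9,0,-7.7],[0.2,-24,2.3,0,-7.7],[0.2,-28,2.7,0,-7.7],[0.2,-32,3.1,0,-7.7],[0.2,-36,3.4,0.5,-7.7],[0.2,-40,3.8,0.7,-7.7],[0.2,-44,4.2,0.8,-7.7],[0.2,-47,4.5,0.8,-7.7]]'
python3 -m jog '[[0.2,-2,0.2,0,0],[0.2,-3,0.2,0,0],[0.2,-3.1,0.2,0,0],[0.2,-3.1,0.2,0,0],[0.2,-3.1,0.2,0,0]]'
python3 - <<'E'
from h import *
s=camera('scene');marks(s,290,75,65,75,8,41,'s18')
go(569.9,-215.3,147.5,102.1)
E
```

```text
t: 25.22
tcp_pos: [564.8, -187.0, 189.5]
tool_rot: [179.2, 0.6, 102.0]
wrist_force: [1.2, 0.1, -0.4]
grip_width: 39.5
t: 25.63
tcp_pos: [572.8, -215.6, 189.2]
tool_rot: [179.3, 0.5, 102.1]
wrist_force: [0.2, 0.2, -0.5]
grip_width: 39.7
t 25.68 tcp [ 572.9 -215.4  189.6] rot [179.25   0.57 102.1 ] F [ 0.3  0.5 -1.3] w 39.1 => dx dy dz(cm) roll: [ 0.11 -0.35  4.21] -0.0
```

View pics/s18.png

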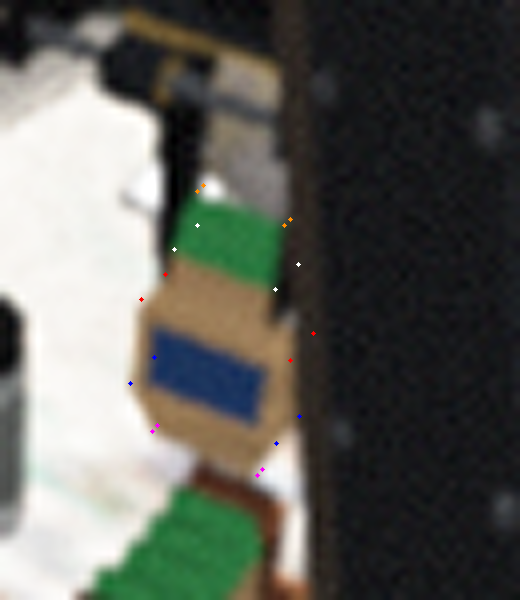

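```bash
python3 -m jog '[[0.2,0.1,-0.3,0.6,0],[0.2,0.1,-0.35,1.8,0],[0.2,0.1,-0.35,3,0],[0.2,0.1,-0.35,3.8,0],[0.2,0.1,-0.35,4.2,0],[0.2,0.1,-0.35,4.2,0]]'
python3 -c "
from h import *
go(569.9,-215.5,144,102.1)"
```

```text
t: 26.18
tcp_pos: [569.7, -215.1, 146.8]
tool_rot: [179.3, 0.5, 102.1]
wrist_force: [0.2, -0.5, -1.6]
grip_width: 39.3
t 26.18 tcp [ 569.7 -215.1  146.8] rot [179.3    0.54 102.13] F [ 0.2 -0.5 -1.6] w 39.3 => dx dy dz(cm) roll: [-0.04  0.01  0.28] 0.0
```

```bash
python3 -m jog '[[0.2,0.05,-0.02,0.5,0],[0.2,0.22,-0.02,1.0,0],[0.2,0.35,-0.02,1.4,0],[0.2,0.47,-0.02,1.8,0],[0.2,0.6,-0.02,2.2,0],[0.2,0.72,-0.02,2.6,0],[0.2,0.84,-0.02,3.0,0],[0.2,0.96,-0.02,3.4,0],[0.2,0.96,-0.02,3.4,0]]'
python3 -c "
from h import *
go(567.8,-205.6,47,102.1)"
```

```text
t: 26.93
tcp_pos: [567.6, -205.6, 111.9]
tool_rot: [179.3, 0.5, 102.1]
wrist_force: [0.5, -2.9, -0.2]
grip_width: 39.8
t 26.93 tcp [ 567.6 -205.6  111.9] rot [179.35   0.49 102.13] F [ 0.5 -2.9 -0.2] w 39.8 => dx dy dz(cm) roll: [ 0.05 -0.05  6.49] 0.0
```

```bash
python3 -m jog '[[0.2,0,0,1.2,0],[0.2,0,0,2.4,0],[0.2,0,0,3.6,0],[0.2,0,0,4.8,0],[0.2,0,0,5.7,0],[0.2,0,0,6.2,0],[0.2,0,0,6.4,0],[0.2,0,0,6.4,0]]'
python3 -c "
from h import *
go(567.8,-205.6,46.5,102.1)"
```

```text
t: 27.6
tcp_pos: [568.2, -205.8, 47.9]
tool_rot: [179.4, 0.5, 102.1]
wrist_force: [0.4, -1.8, -0.1]
grip_width: 39.3
t 27.60 tcp [ 568.2 -205.8   47.9] rot [179.39   0.46 102.13] F [ 0.4 -1.8 -0.1] w 39.3 => dx dy dz(cm) roll: [ 0.03 -0.04  0.14] 0.0
```

Not at the floor yet; press a little further.

```bash
python3 -m jog '[[0.2,0,0,0.15,0],[0.2,0,0,0.3,0],[0.2,0,0,0.45,0],[0.2,0,0,0.45,0]]'
python3 -c "
from h import *
go(567.8,-205.6,46.5,102.1)"
```

```text
t: 27.93
tcp_pos: [569.4, -206.2, 47.2]
tool_rot: [179.2, 0.6, 102.1]
wrist_force: [-7.0, 2.5, 36.3]
grip_width: 39.5
t 27.93 tcp [ 569.4 -206.2   47.2] rot [179.2    0.61 102.14] F [-7.   2.5 36.3] w 39.5 => dx dy dz(cm) roll: [ 0.1  -0.14  0.07] 0.0
```

```bash
python3 -m jog '[[0.2,0,0,-0.1,0],[0.8,0,0,-0.1,0],[0.8,0,0,-0.1,0],[0.8,0,0,-0.1,0],[0.8,0,0,-0.1,0],[0.8,0,0,-0.1,0],[0.8,0,0,-0.1,0],[0.8,0,0,-4,0],[0.8,0,0,-8,0],[0.8,0,0,-12,0],[0.8,0,0,-15,0],[0.8,0,0,-15,0]]'
python3 - <<'E'
from h import *
t=camera('top')
go(498.2,121.0,195,94.4)
crop(t,120,120,260,250,'t19',5.5)
E
```

```text
t: 28.93
tcp_pos: [569.0, -206.0, 203.5]
tool_rot: [178.8, 0.9, 102.1]
wrist_force: [-0.5, -0.7, 1.4]
grip_width: 76.2
t 28.98 tcp [ 568.  -205.6  200.2] rot [178.94   0.81 102.15] F [ 0.1  0.1 -0.3] w 76.0 => dx dy dz(cm) roll: [33.4   0.04  0.05] 7.7
```

View pics/t19.png

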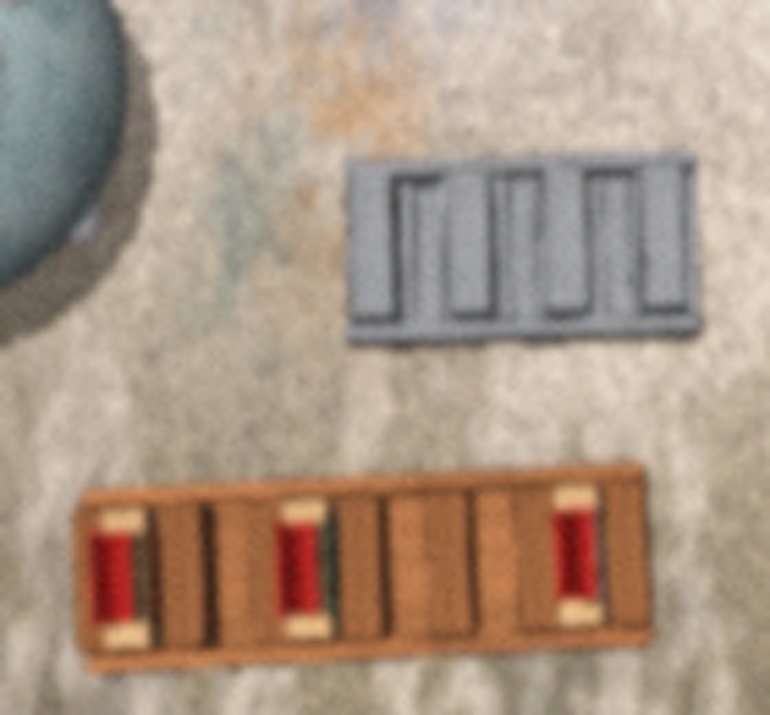

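```bash
cat >> h.py <<'E'
def stand(t,C,x0=120,y0=120,k=5.5):
    P=[ray(t,x0+(u+.5)/k-.5,y0+(v+.5)/k-.5,48) for u,v in C]
    tl,tr,br,bl=P
    for a,b in((tl,tr),(bl,br)): d=a-b;print('yaw',np.degrees(np.arctan2(-d[0],d[1])),'len',np.linalg.norm(d))
    for a,b in((tl,bl),(tr,br)): d=a-b;print('yaw',np.degrees(np.arctan2(d[1],d[0])),'len',np.linalg.norm(d))
    print('c',np.mean(P,0))
E
python3 - <<'E'
from h import *
t=camera('top')
stand(t,((348,159),(693,154),(698,331),(350,339)))
k=5.5
for u in(468.5,567.5): print(ray(t,120+(u+.5)/k-.5,120+(245.5)/k-.5,48))
f=t['frame'].astype(int);m=((f.max(2)-f.min(2)<14)&(f.mean(2)<140)&(f.mean(2)>40)).astype(np.uint8);m[:, :175]=0;m[:,260:]=0;m[:140]=0;m[195:]=0
m=cv2.morphologyEx(m,cv2.MORPH_CLOSE,np.ones((5,5)));m=cv2.morphologyEx(m,cv2.MORPH_OPEN,np.ones((5,5)))
r=cv2.minAreaRect(np.argwhere(m)[:,::-1].astype(np.float32));print(r,(np.array(cv2.boxPoints(r))-120)*5.5,m.sum(), ray(t,*r[0],48))
E
```

```text
yaw 2.3817611838386306 len 156.5859501709967
yaw 2.8714033666994045 len 157.22062620635256
yaw 2.7958619462574226 len 82.04256938538698
yaw 3.249249339610666 len 80.70610639390453
c [637.29687035 153.00868438  48.        ]
[636.88571704 177.3451709   48.        ]
[638.0954985  132.53384462  48.        ]
((213.96792602539062, 165.7305145263672), (31.84736442565918, 63.15353012084961), 87.61405944824219) [[339.65588 171.24356]
 [686.6992  156.7834 ]
 [693.99133 331.7921 ]
 [346.948   346.25226]] 1026 [633.51094442 154.32005897  48.        ]
```

```bash
python3 -m jog '[[0.8,4,0,0,0],[0.8,8,0,0,2],[0.8,12,0,0,4],[0.8,16,0,0,6],[0.8,20,0,0,7.7],[0.8,24,0,0,7.7],[0.8,28,0,0,7.7],[0.8,31,0,0,7.7],[0.8,33.4,0,0,7.7],[0.8,33.4,0,0,7.7],[0.8,33.4,0,0,7.7]]'
python3 -c "
from h import *
go(498.2,120.5,48.5,94.4)"
```

```text
t: 29.95
tcp_pos: [496.0, 122.2, 192.6]
tool_rot: [179.2, 0.6, 94.6]
wrist_force: [-0.5, -0.6, 0.2]
grip_width: 76.4
t 29.95 tcp [496.  122.2 192.6] rot [179.18   0.56  94.59] F [-0.5 -0.6  0.2] w 76.4 => dx dy dz(cm) roll: [-0.05 -0.   14.41] 0.2
```

```bash
python3 -m jog '[[0.8,0,0,4,0],[0.8,0,0,8,0],[0.8,0,0,11,0],[0.8,0,0,13,0],[0.8,0,0,14.2,0],[0.8,0,0,14.4,0],[0.8,0,0,14.4,0]]'
python3 -m jog '[[0.2,0,0,0,0],[0.2,0,0,0,0],[0.2,0,0,0,0],[0.2,0,0,0,0],[0.2,0,0,0,0],[0.2,0,0,0,0],[0.2,0,0,0,0],[0.2,0,0,0,0],[0.2,0,0,0,0]]' 50
python3 -m jog '[[0.2,0,0,-3,0],[0.2,0,0,-7,0],[0.2,0,0,-10,0],[0.2,0,0,-12,0],[0.2,0,0,-12,0],[0.2,0,0,-12,0]]'
python3 - <<'E'
from h import *
go(639.6,110.4,150,92.7)
E
```

```text
t: 30.53
tcp_pos: [497.7, 120.1, 47.5]
tool_rot: [179.3, 0.6, 94.5]
wrist_force: [0.0, -0.3, 0.5]
grip_width: 75.9
t: 31.28
tcp_pos: [497.8, 120.1, 47.6]
tool_rot: [179.3, 0.6, 94.5]
wrist_force: [0.1, -0.6, 3.4]
grip_width: 39.5
t: 31.78
tcp_pos: [496.4, 121.2, 168.1]
tool_rot: [179.2, 0.6, 94.5]
wrist_force: [0.3, -0.2, -0.7]
grip_width: 39.6
t 31.78 tcp [496.4 121.2 168.1] rot [179.22   0.56  94.53] F [ 0.3 -0.2 -0.7] w 39.6 => dx dy dz(cm) roll: [-2.19 14.16  2.02] 1.8
```

```bash
python3 -m jog '[[0.2,-0.5,4,0,0],[0.2,-1.2,8,0.5,1.8],[0.2,-2,11,1,1.8],[0.2,-2.2,13.5,2,1.8],[0.2,-2.2,14.2,3,1.8],[0.2,-2.2,14.2,4,1.8],[0.2,-2.2,14.2,4,1.8],[0.2,-2.2,14.2,4,1.8]]'
python3 - <<'E'
from h import *
s=camera('scene');t=camera('top');marks(s,190,120,100,90,6.5,40,'s20')
go(639.6,110.4,60,92.7)
crop(t,120,120,260,220,'t20',5.5)
E
```

```text
t: 32.45
tcp_pos: [638.6, 110.3, 128.8]
tool_rot: [179.4, 0.5, 92.8]
wrist_force: [-0.0, 0.4, -0.4]
grip_width: 39.6
t 32.55 tcp [639.5 110.4 130.6] rot [179.2    0.54  92.75] F [-0.   0.8 -1.3] w 39.6 => dx dy dz(cm) roll: [ 0.07 -0.09  7.06] 0.1
```

View pics/s20.png

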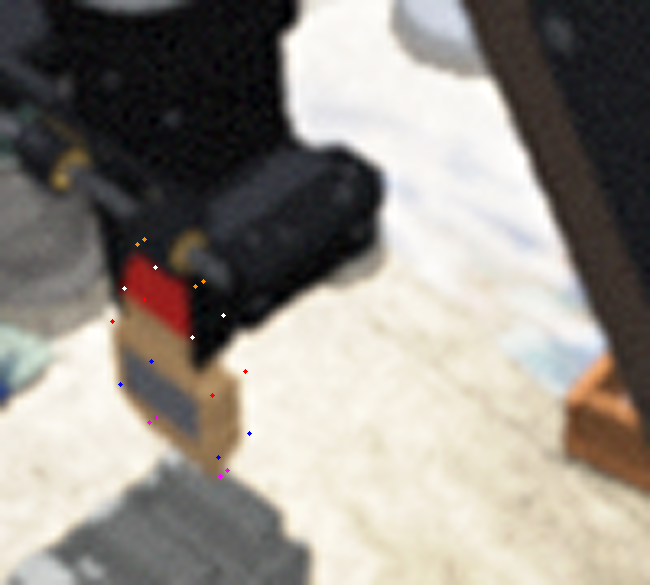

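View pics/t20.png

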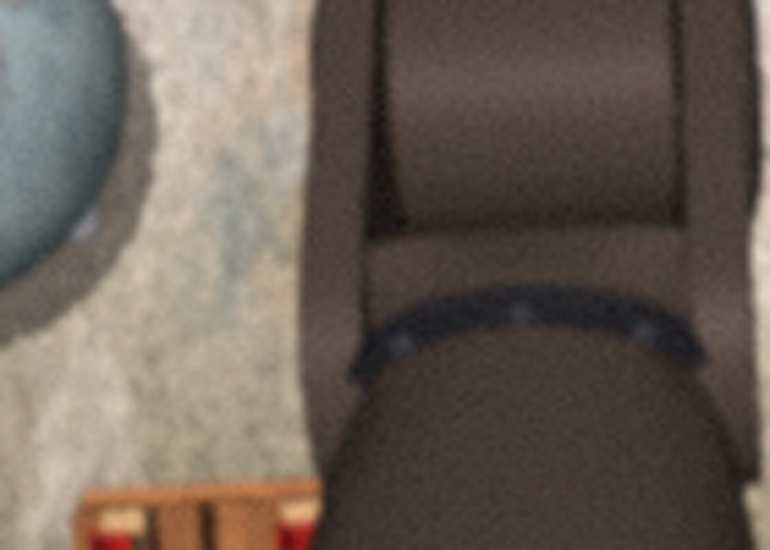

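```bash
python3 -m jog '[[0.2,0.05,-0.05,2,0],[0.2,0.05,-0.08,4,0],[0.2,0.05,-0.1,5.2,0],[0.2,0.05,-0.1,6,0],[0.2,0.05,-0.1,6,0]]'
python3 -c "
from h import *
go(639.6,110.4,48,92.7)"
```

```text
t: 32.97
tcp_pos: [638.6, 110.3, 69.7]
tool_rot: [179.3, 0.5, 92.8]
wrist_force: [1.0, -0.2, -0.4]
grip_width: 39.6
t 32.97 tcp [638.6 110.3  69.7] rot [179.3    0.54  92.76] F [ 1.  -0.2 -0.4] w 39.6 => dx dy dz(cm) roll: [0.02 0.07 2.17] 0.1
```

```bash
python3 -m jog '[[0.2,0,0.05,0.6,0],[0.2,0,0.05,1.1,0],[0.2,0,0.05,1.6,0],[0.2,0,0.05,2.0,0],[0.2,0,0.05,2.2,0],[0.2,0,0.05,2.2,0]]'
python3 -c "
from h import *
go(639.6,110.4,48,92.7)"
```

```text
t: 33.47
tcp_pos: [639.4, 110.2, 47.8]
tool_rot: [179.3, 0.5, 92.8]
wrist_force: [-0.2, -0.3, 0.9]
grip_width: 39.7
t 33.47 tcp [639.4 110.2  47.8] rot [179.3    0.54  92.76] F [-0.2 -0.3  0.9] w 39.7 => dx dy dz(cm) roll: [ 0.02  0.02 -0.02] 0.1
```

Seated by height (0.9 N, just at the floor). Release and look.

```bash
python3 -m jog '[[0.2,0,0,0.05,0],[0.7,0,0,0,0],[0.7,0,0,0,0],[0.7,0,0,0,0],[0.7,0,0,0,0],[0.7,0,0,0,0],[0.7,0,0,-4,0],[0.7,0,0,-8,0],[0.7,0,0,-12,0],[0.7,0,0,-15,0],[0.7,0,0,-15,0]]'
python3 -c "
from h import *
go(488.5,240,195,94.4)"
```

```text
t: 34.38
tcp_pos: [639.9, 111.8, 204.7]
tool_rot: [178.7, 0.5, 92.8]
wrist_force: [0.2, 0.7, -0.6]
grip_width: 66.5
t 34.38 tcp [639.9 111.8 204.7] rot [178.72   0.52  92.76] F [ 0.2  0.7 -0.6] w 66.5 => dx dy dz(cm) roll: [ 13.54 -14.51   0.52] -1.6
```

```bash
python3 -m jog '[[0.7,2,-3,0,0],[0.7,5,-6,0.2,-1.6],[0.7,8,-9,0.5,-1.6],[0.7,11,-12,0.5,-1.6],[0.7,13,-14,0.5,-1.6],[0.7,13.5,-14.5,0.5,-1.6],[0.7,13.5,-14.5,0.5,-1.6],[0.7,13.5,-14.5,0.5,-1.6]]'
python3 - <<'E'
from h import *
t=camera('top');s=camera('scene')
go(488.8,239.8,48,94.4)
crop(t,120,120,260,250,'t21',5.5);crop(s,150,150,290,290,'s21',4.2)
for ce,a,r in blobs(t,'r'): print(ce,a,ray(t,*ce,105))
E
```

```text
t: 35.05
tcp_pos: [489.1, 239.6, 195.2]
tool_rot: [178.7, 0.6, 94.4]
wrist_force: [0.2, -0.4, -0.3]
grip_width: 66.8
t 35.15 tcp [489.7 238.9 195. ] rot [178.73   0.57  94.31] F [ 0.4  0.1 -0.3] w 66.2 => dx dy dz(cm) roll: [ 0.24 -0.41 14.7 ] -0.1
[230.3 161.7] 90 [637.08529993 110.56415676 105.        ]
```

View pics/t21.png

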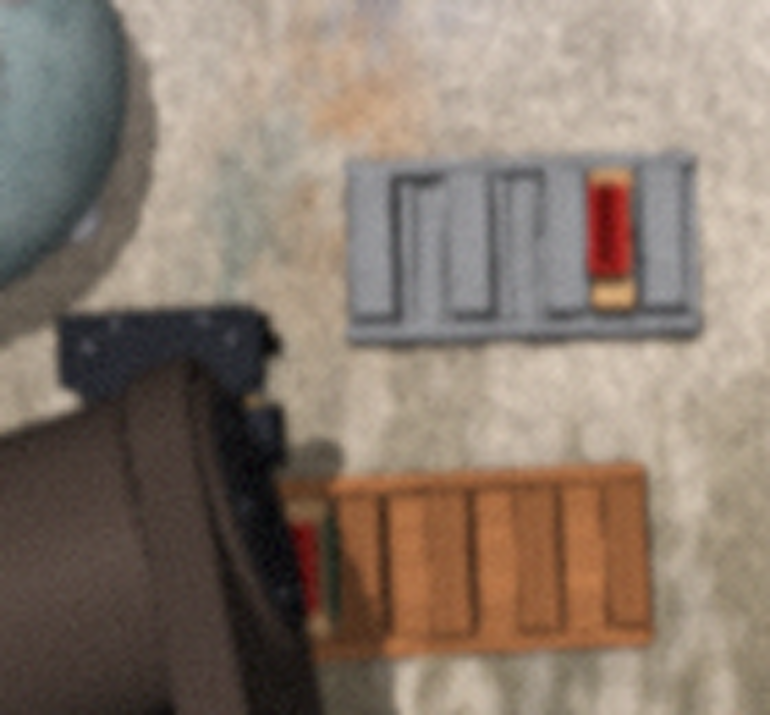

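View pics/s21.png

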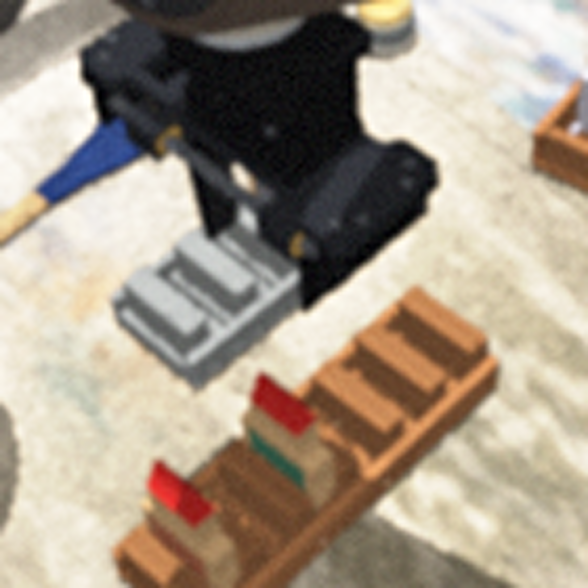

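```bash
python3 -m jog '[[0.8,0.2,-0.1,4,0],[0.8,0.2,-0.2,8,0],[0.8,0.2,-0.3,11,0],[0.8,0.2,-0.4,13,0],[0.8,0.2,-0.4,14.4,0],[0.8,0.2,-0.4,14.7,0],[0.8,0.2,-0.4,14.7,0]]'
python3 -m jog '[[0.2,0,0,0,0],[0.2,0,0,0,0],[0.2,0,0,0,0],[0.2,0,0,0,0],[0.2,0,0,0,0],[0.2,0,0,0,0],[0.2,0,0,0,0],[0.2,0,0,0,0],[0.2,0,0,0,0]]' 50
python3 -m jog '[[0.2,0,0,-3,0],[0.2,0,0,-7,0],[0.2,0,0,-10,0],[0.2,0,0,-12,0],[0.2,0,0,-12,0],[0.2,0,0,-12,0]]'
python3 - <<'E'
from h import *
go(637.5,154.3,130,92.7)
E
```

```text
t: 35.73
tcp_pos: [489.3, 238.5, 47.0]
tool_rot: [178.8, 0.6, 94.2]
wrist_force: [-0.2, -0.4, -0.4]
grip_width: 76.0
t: 36.48
tcp_pos: [489.5, 238.6, 47.3]
tool_rot: [178.8, 0.6, 94.2]
wrist_force: [-0.3, 0.4, 3.4]
grip_width: 39.8
t: 36.98
tcp_pos: [486.9, 239.7, 167.6]
tool_rot: [178.7, 0.6, 94.2]
wrist_force: [-0.9, 0.1, -1.5]
grip_width: 39.6
t 36.98 tcp [486.9 239.7 167.6] rot [178.72   0.57  94.24] F [-0.9  0.1 -1.5] w 39.6 => dx dy dz(cm) roll: [-9.59 14.3   4.17] 1.5
```

```bash
python3 -m jog '[[0.2,-2,3,0,0],[0.2,-5,6,0,1.5],[0.2,-7,9,0,1.5],[0.2,-9,12,1,1.5],[0.2,-9.6,14,2,1.5],[0.2,-9.6,14.3,3.5,1.5],[0.2,-9.6,14.3,4,1.5],[0.2,-9.6,14.3,4,1.5]]'
python3 - <<'E'
from h import *
s=camera('scene');marks(s,180,120,100,90,6.5,40,'s22')
go(637.5,154.3,70,92.7)
E
```

```text
t: 37.65
tcp_pos: [635.8, 153.9, 128.3]
tool_rot: [179.0, 0.6, 92.7]
wrist_force: [-0.3, -0.3, -0.9]
grip_width: 39.3
t 37.70 tcp [636.2 154.2 130. ] rot [178.92   0.55  92.75] F [ 0.1  0.6 -1. ] w 39.6 => dx dy dz(cm) roll: [0.06 0.02 6.  ] 0.1
```

View pics/s22.png

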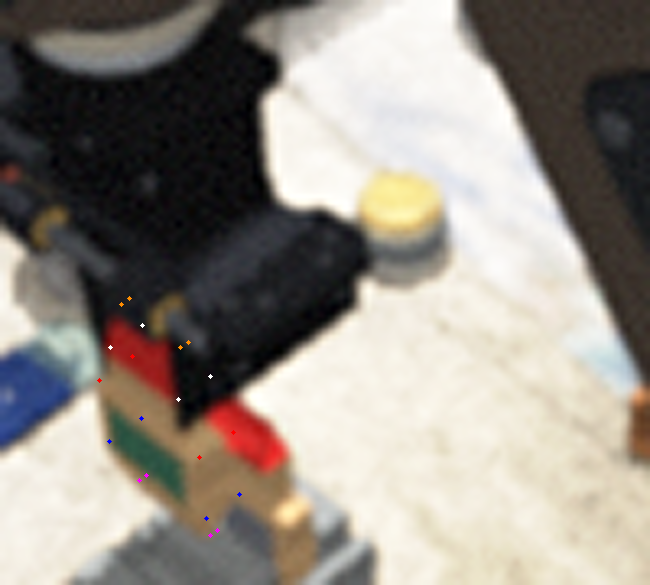

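```bash
python3 -m jog '[[0.2,0.06,0,2,0],[0.2,0.06,0,4,0],[0.2,0.06,0,5.3,0],[0.2,0.06,0,6,0],[0.2,0.06,0,6,0]]'
python3 -m jog '[[0.2,0,0.05,0.6,0],[0.2,0,0.05,1.1,0],[0.2,0,0.05,1.6,0],[0.2,0,0.05,2.0,0],[0.2,0,0.05,2.3,0],[0.2,0,0.05,2.3,0]]'
python3 -c "
from h import *
go(637.5,154.3,48,92.7)"
```

```text
t: 38.12
tcp_pos: [636.4, 154.7, 69.2]
tool_rot: [179.0, 0.6, 92.8]
wrist_force: [0.2, 0.5, -0.8]
grip_width: 39.7
t: 38.62
tcp_pos: [637.8, 154.4, 47.0]
tool_rot: [178.9, 0.6, 92.8]
wrist_force: [-0.7, -0.5, 4.5]
grip_width: 39.5
t 38.62 tcp [637.8 154.4  47. ] rot [178.94   0.57  92.79] F [-0.7 -0.5  4.5] w 39.5 => dx dy dz(cm) roll: [-0.01 -0.03 -0.1 ] 0.1
```

```bash
python3 -m jog '[[0.2,0,0,0,0],[0.7,0,0,0,0],[0.7,0,0,0,0],[0.7,0,0,0,0],[0.7,0,0,0,0],[0.7,0,0,0,0],[0.7,0,0,-4,0],[0.7,0,0,-8,0],[0.7,0,0,-12,0],[0.7,0,0,-15,0],[0.7,0,0,-15,0]]'
python3 -c "
from h import *
go(483,318.5,195,94.4)"
```

```text
t: 39.53
tcp_pos: [637.2, 156.2, 203.9]
tool_rot: [178.4, 0.5, 92.8]
wrist_force: [-0.1, 0.6, 0.4]
grip_width: 66.4
t 39.53 tcp [637.2 156.2 203.9] rot [178.37   0.51  92.8 ] F [-0.1  0.6  0.4] w 66.4 => dx dy dz(cm) roll: [ 16.97 -14.62   0.33] -1.6
```

```bash
python3 -m jog '[[0.7,3,-2.6,0,0],[0.7,6,-5.2,0.2,-1.6],[0.7,9,-8,0.3,-1.6],[0.7,12,-10.6,0.3,-1.6],[0.7,15,-13,0.3,-1.6],[0.7,17,-14.6,0.3,-1.6],[0.7,17,-14.6,0.3,-1.6],[0.7,17,-14.6,0.3,-1.6]]'
python3 - <<'E'
from h import *
t=camera('top');s=camera('scene')
go(483.2,318.5,48,94.4)
crop(t,120,120,260,250,'t23',5.5);crop(s,150,180,250,300,'s23',5)
for ce,a,r in blobs(t,'r'): print(ce,a,ray(t,*ce,105))
E
```

```text
t: 40.2
tcp_pos: [482.4, 319.7, 195.0]
tool_rot: [178.4, 0.6, 94.5]
wrist_force: [1.2, -0.3, -0.5]
grip_width: 66.1
t 40.30 tcp [483.6 318.5 195. ] rot [178.39   0.57  94.39] F [ 0.6 -0.2 -0.3] w 67.1 => dx dy dz(cm) roll: [ 0.15 -0.46 14.7 ] -0.0
[213.35       162.38333333] 60 [634.37056359 150.6851809  105.        ]
[230.27272727 161.79545455] 88 [636.85578543 110.62174832 105.        ]
[209.16666667 163.16666667] 18 [632.23438151 160.53669461 105.        ]
```

View pics/t23.png

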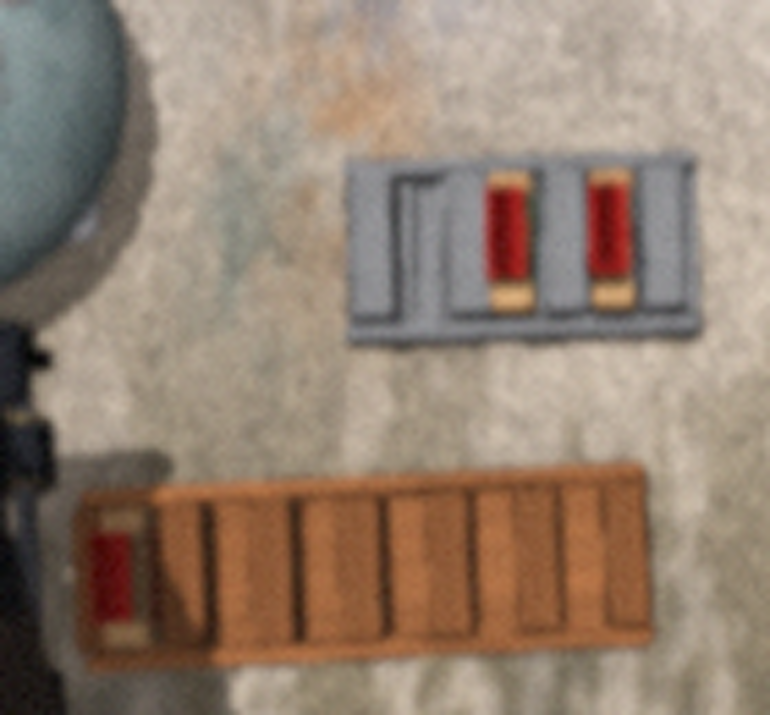

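View pics/s23.png

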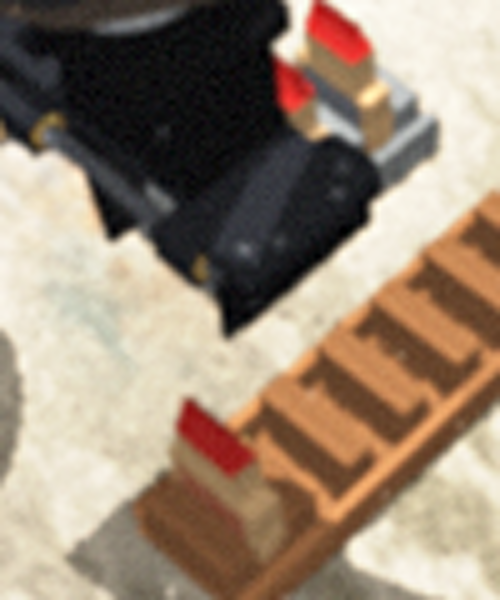

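```bash
python3 -m jog '[[0.8,0.1,-0.1,4,0],[0.8,0.1,-0.2,8,0],[0.8,0.1,-0.3,11,0],[0.8,0.15,-0.4,13,0],[0.8,0.15,-0.45,14.4,0],[0.8,0.15,-0.45,14.7,0],[0.8,0.15,-0.45,14.7,0]]'
python3 -m jog '[[0.2,0,0,0,0],[0.2,0,0,0,0],[0.2,0,0,0,0],[0.2,0,0,0,0],[0.2,0,0,0,0],[0.2,0,0,0,0],[0.2,0,0,0,0],[0.2,0,0,0,0],[0.2,0,0,0,0]]' 50
python3 -m jog '[[0.2,0,0,-3,0],[0.2,0,0,-7,0],[0.2,0,0,-10,0],[0.2,0,0,-12,0],[0.2,0,0,-12,0],[0.2,0,0,-12,0]]'
python3 - <<'E'
from h import *
go(635.4,198.3,130,92.7)
s=camera('scene');marks(s,160,160,80,80,6.5,40,'s24')
E
```

```text
t: 40.88
tcp_pos: [483.7, 317.4, 47.1]
tool_rot: [178.5, 0.6, 94.3]
wrist_force: [0.6, 0.2, 0.7]
grip_width: 76.5
t: 41.63
tcp_pos: [483.8, 317.6, 47.3]
tool_rot: [178.5, 0.6, 94.3]
wrist_force: [0.0, 0.1, 3.8]
grip_width: 39.3
t: 42.13
tcp_pos: [480.6, 318.6, 167.7]
tool_rot: [178.4, 0.6, 94.3]
wrist_force: [-1.3, -0.2, -1.9]
grip_width: 39.9
t 42.13 tcp [480.6 318.6 167.7] rot [178.38   0.57  94.32] F [-1.3 -0.2 -1.9] w 39.9 => dx dy dz(cm) roll: [-13.13  14.42   4.31] 1.6
```

View pics/s24.png

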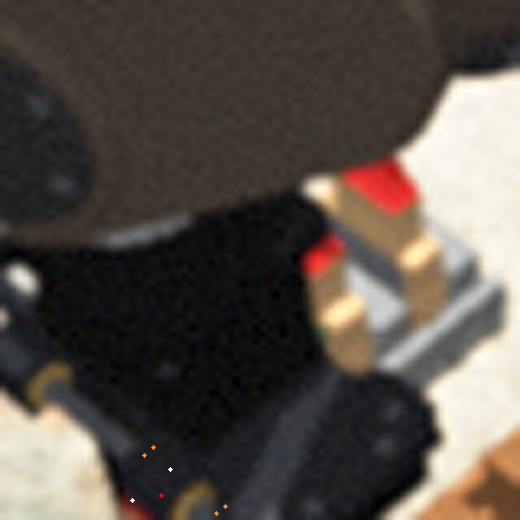

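```bash
python3 -m jog '[[0.2,-2.5,2.8,0,0],[0.2,-5,5.5,0,1.6],[0.2,-7.5,8.2,0,1.6],[0.2,-10,11,1,1.6],[0.2,-12.5,13.6,2,1.6],[0.2,-13.1,14.4,3.5,1.6],[0.2,-13.1,14.4,4.2,1.6],[0.2,-13.1,14.4,4.2,1.6],[0.2,-13.1,14.4,4.2,1.6]]'
python3 - <<'E'
from h import *
s=camera('scene');marks(s,170,120,100,90,6.5,40,'s25')
go(635.4,198.3,70,92.7)
E
```

```text
t: 42.93
tcp_pos: [633.2, 199.0, 128.4]
tool_rot: [178.6, 0.6, 92.8]
wrist_force: [0.1, -0.5, -0.8]
grip_width: 39.1
t 42.98 tcp [633.5 199.3 129.4] rot [178.55   0.58  92.79] F [-0.2  0.6 -0.6] w 39.2 => dx dy dz(cm) roll: [-0.05  0.03  5.95] 0.1
```

View pics/s25.png

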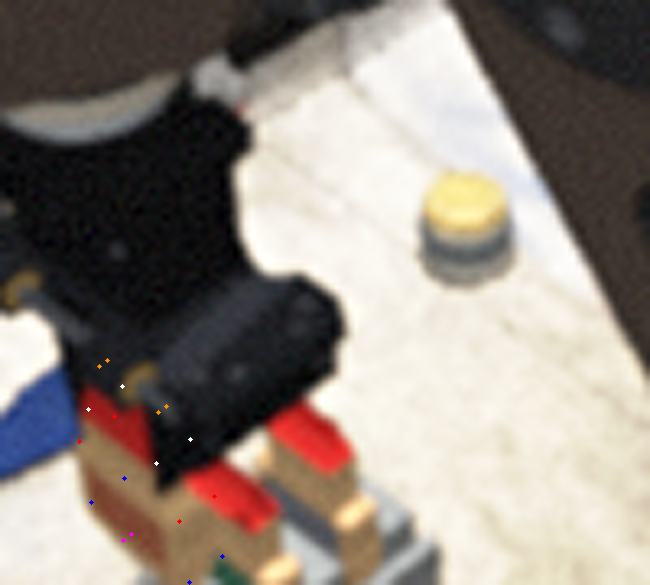

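```bash
python3 -m jog '[[0.2,-0.05,0.03,2,0],[0.2,-0.05,0.03,4,0],[0.2,-0.05,0.03,5.3,0],[0.2,-0.05,0.03,6,0],[0.2,-0.05,0.03,6,0]]'
python3 -m jog '[[0.2,0,0.05,0.6,0],[0.2,0,0.05,1.1,0],[0.2,0,0.05,1.6,0],[0.2,0,0.05,1.9,0],[0.2,0,0.05,2.2,0],[0.2,0,0.05,2.2,0]]'
python3 -c "
from h import *
go(635.4,198.3,48,92.7)"
```

```text
t: 43.4
tcp_pos: [634.5, 198.8, 68.5]
tool_rot: [178.7, 0.6, 92.8]
wrist_force: [-0.3, -0.3, -0.6]
grip_width: 39.6
t: 43.9
tcp_pos: [636.0, 198.3, 47.2]
tool_rot: [178.6, 0.6, 92.8]
wrist_force: [-0.2, -2.8, 5.1]
grip_width: 39.6
t 43.90 tcp [636.  198.3  47.2] rot [178.6    0.61  92.84] F [-0.2 -2.8  5.1] w 39.6 => dx dy dz(cm) roll: [ 0.   -0.06 -0.08] 0.1
```

Seated. Release, withdraw up and away, and inspect everything.

```bash
python3 -m jog '[[0.2,0,0,0,0],[0.7,0,0,0,0],[0.7,0,0,0,0],[0.7,0,0,0,0],[0.7,0,0,0,0],[0.7,0,0,0,0],[0.7,0,0,-4,0],[0.7,0,0,-8,0],[0.7,0,0,-12,0],[0.7,0,0,-16,0],[0.7,0,0,-18,0],[0.7,0,0,-18,0]]'
python3 -m jog '[[0.7,-4,-3,0,0],[0.7,-8,-6,0,0],[0.7,-12,-9,0,0],[0.7,-16,-12,0,0],[0.7,-20,-15,0,0],[0.7,-24,-18,0,0],[0.7,-28,-20,0,0],[0.7,-32,-20,0,0],[0.7,-36,-20,0,0],[0.7,-36,-20,0,0],[0.7,-36,-20,0,0]]'
python3 - <<'E'
from h import *
go(400,-300,230,92)
E
```

```text
t: 44.9
tcp_pos: [633.1, 200.6, 232.9]
tool_rot: [178.1, 0.5, 92.8]
wrist_force: [0.5, -0.5, -0.4]
grip_width: 66.5
t: 45.82
tcp_pos: [450.3, -174.3, 229.0]
tool_rot: [178.1, 0.6, 92.6]
wrist_force: [-0.3, 0.4, -0.4]
grip_width: 66.4
t 45.82 tcp [ 450.3 -174.3  229. ] rot [178.14   0.58  92.59] F [-0.3  0.4 -0.4] w 66.4 => dx dy dz(cm) roll: [-12.33  -5.6   -0.15] 0.6
```

```bash
python3 -m jog '[[0.7,-4,0,0,0],[0.7,-8,0,0,0],[0.7,-12,0,0,0],[0.7,-16,0,0,0],[0.7,-20,0,0,0],[0.7,-24,0,0,0],[0.7,-28,0,0,0],[0.7,-30,0,0,0],[0.7,-30,0,0,0],[0.7,-30,0,0,0]]'
python3 - <<'E'
from h import *
t=camera('top');s=camera('scene')
cv2.imwrite('pics/t30.png',cv2.resize(t['frame'][:,:,::-1],(800,600),interpolation=cv2.INTER_CUBIC))
crop(s,165,125,345,300,'s30',3.4);crop(t,290,165,400,230,'t31',7);crop(s,265,125,340,200,'s31',8)
E
```

```text
t: 46.65
tcp_pos: [463.5, -474.2, 230.3]
tool_rot: [178.2, 0.5, 92.5]
wrist_force: [0.4, -0.2, -0.1]
grip_width: 66.4
```

View pics/t30.png

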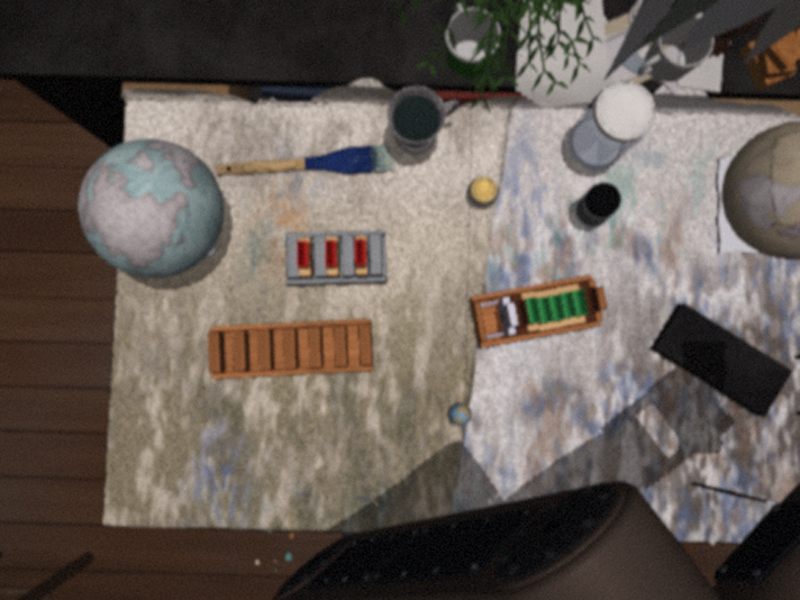

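View pics/s30.png

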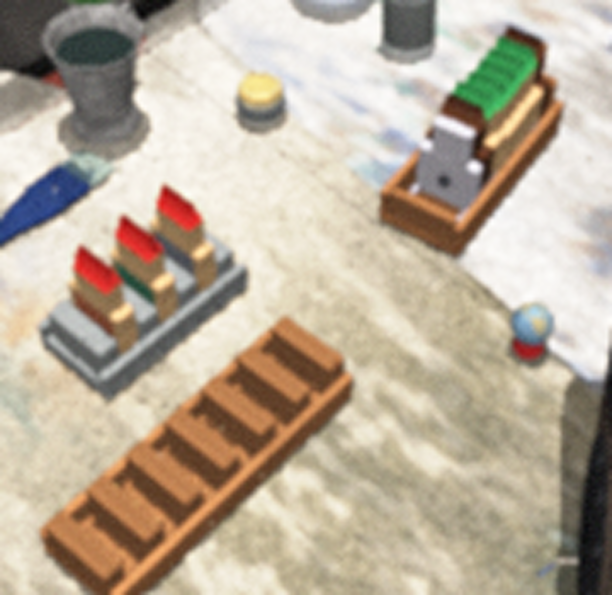

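View pics/s31.png

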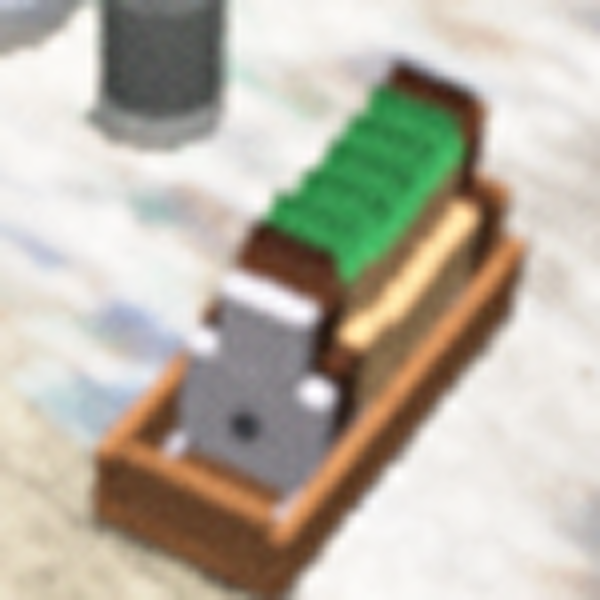

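View pics/t31.png

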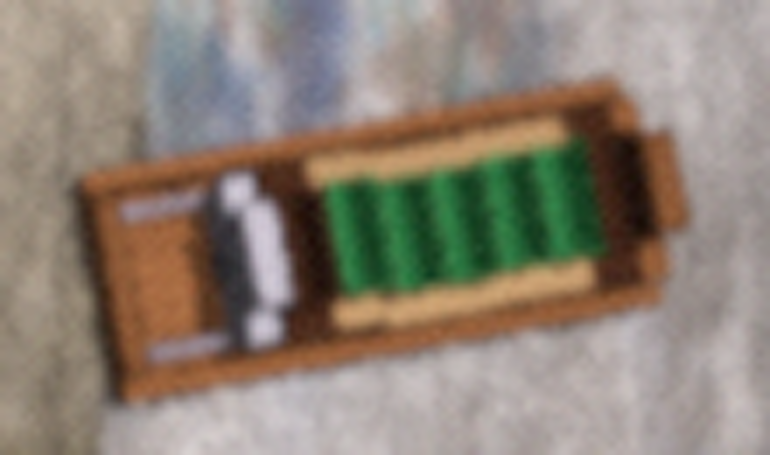

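```bash
python3 -c "
from workcell import sign_off
print(sign_off())"
```

```text
the job is handed in; nothing more can be done
None
```

The job is handed in at about 47 s of robot time. The three green blocks are in the index rack row and the three red ones are in the reject stand, one to a slot. All six blocks were present at the start.

- **Greens:** each was pressed between filed_1 and the block next to it until it stopped on the rack floor (21 to 36 N at the wrist).
- **Last pictures:** five green caps sit level and tight between the dark end blocks. The three reds stand upright and the incoming rack is empty. The globe, ink pot and jar look unmoved. I judged these by eye and did not measure them again.
- **Reject stand:** it was knocked about 26 mm during the run, so I measured it again before placing the reds.

Four things went wrong or disagreed with the description:

- **First grip too high:** the visible finger tips sat about 33 mm above the reported TCP, so my first grip closed on the cap (34 mm wide). I put the block back and took all the grips about 25 mm lower, on the 40 mm tab.
- **First insertion off line:** it was about 4 mm off and touched a neighbour's cap with 21 N. I lifted and lined it up again, and the next pictures showed the row undisturbed.
- **Tool tilt:** it drifted to about 2° over the run, with no visible effect on the placements.
- **Second insertion:** the wrist read 29 N pressing home, above the 5 to 15 N quoted. Its height matched the floor.

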